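# Make up two foil-stamping kits

## Task

Make up the two stamping kits: the green tray gets the roll of gold foil and the oblong brass die, the blue tray gets the roll of red foil, the round brass die and the amber jar. In each tray the foil roll goes in the bay with the white floor and the other things go one to a bay in any of the other bays, each standing upright on the tray's floor in the middle of its bay; set things down, do not drop them. Leave the silver roll, the square steel die and the grey weight standing where they are.

Things in the scene. Friction and masses are not known exactly. Their poses are not given: they have to be found in the camera images.
- gold_roll: Roll of gold-coloured foil standing on end: a plain cylinder 40 mm in diameter, 60 mm high overall, the plain side reaching 56 mm, with a cardboard core showing on top. Origin: centre of its underside, z up.
- red_roll: Roll of red foil standing on end: a plain cylinder 40 mm in diameter, 60 mm high overall, the plain side reaching 56 mm, with a cardboard core showing on top. Origin: centre of its underside, z up.
- silver_roll: Roll of silver-coloured foil standing on end: a plain cylinder 40 mm in diameter, 60 mm high overall, the plain side reaching 56 mm, with a cardboard core showing on top. Origin: centre of its underside, z up. Not needed for either kit.
- oblong_die: Hand die with an oblong brass plate 60 x 36 mm (x, y), 8 mm thick, lying on the table; on it an upright pale wooden grip bar 50 mm long in x, 22 mm wide in y, from 8 to 44 mm above the underside. Origin: centre of its underside, z up.
- round_die: Hand die with a round brass plate 48 mm in diameter, 8 mm thick, lying on the table; on it a dark wooden knob, stem 22 mm in diameter, widening to 28 mm between 28 and 46 mm above the underside (its top). Origin: centre of its underside, z up.
- square_die: Hand die with a square steel plate 42 x 42 x 8 mm and a black round grip 26 mm in diameter, 44 mm high overall. Origin: centre of its underside, z up. Not needed for either kit.
- jar: Small closed amber glass jar with a white cap, standing upright, 40 mm in diameter, 55 mm high overall. Origin: centre of its underside, z up.
- weight: Grey round binder's weight, 52 mm in diameter, 36 mm high, with a dark knob 18 mm in diameter up to 50 mm. Origin: centre of its underside, z up. Not needed for either kit.
- green_tray: Green square tray fixed to the table, 173 x 173 mm, floor top 5 mm above the table. Rim and a cross of dividers, all 5 mm thick, 14 mm high, make four square bays, 79 mm inside, centred at x = +-42, y = +-42 mm in its own frame. The bay at (-42, -42) has a white floor, the others the tray's colour. Origin: centre of the underside; z up; any yaw.
- blue_tray: Blue square tray fixed to the table, 173 x 173 mm, floor top 5 mm above the table. Rim and a cross of dividers, all 5 mm thick, 14 mm high, make four square bays, 79 mm inside, centred at x = +-42, y = +-42 mm in its own frame. The bay at (-42, -42) has a white floor, the others the tray's colour. Origin: centre of the underside; z up; any yaw.
There are look-alikes about, which are no part of the job. Leave any turquoise look-alike of the round_die alone.

How it is judged:
At the end, for the whole second after the job is handed in: All five things in the bays asked for, within 15 mm of the bay centre along each tray axis, on the floor (underside below 10 mm over the table), upright within 0.12 rad, under 0.02 m/s. Silver roll, square die and weight within 20 mm of their starts (x of gold_roll in the frame of green_tray between -0.057 and -0.027 m and y of gold_roll in the frame of green_tray between -0.057 and -0.027 m and ((x of oblong_die in the frame of green_tray between 0.027 and 0.057 m and y of oblong_die in the frame of green_tray between -0.057 and -0.027 m) or (x of oblong_die in the frame of green_tray between 0.027 and 0.057 m and y of oblong_die in the frame of green_tray between 0.027 and 0.057 m) or (x of oblong_die in the frame of green_tray between -0.057 and -0.027 m and y of oblong_die in the frame of green_tray between 0.027 and 0.057 m)) and z of each of gold_roll, oblong_die in the frame of green_tray below 0.01 m and angle between each of gold_roll, oblong_die, red_roll, round_die, jar's own z axis and vertical below 0.12 rad and linear speed of each of gold_roll, oblong_die, red_roll, round_die, jar below 0.02 m/s and x of red_roll in the frame of blue_tray between -0.057 and -0.027 m and y of red_roll in the frame of blue_tray between -0.057 and -0.027 m and ((x of round_die in the frame of blue_tray between 0.027 and 0.057 m and y of round_die in the frame of blue_tray between -0.057 and -0.027 m) or (x of round_die in the frame of blue_tray between 0.027 and 0.057 m and y of round_die in the frame of blue_tray between 0.027 and 0.057 m) or (x of round_die in the frame of blue_tray between -0.057 and -0.027 m and y of round_die in the frame of blue_tray between 0.027 and 0.057 m)) and ((x of jar in the frame of blue_tray between 0.027 and 0.057 m and y of jar in the frame of blue_tray between -0.057 and -0.027 m) or (x of jar in the frame of blue_tray between 0.027 and 0.057 m and y of jar in the frame of blue_tray between 0.027 and 0.057 m) or (x of jar in the frame of blue_tray between -0.057 and -0.027 m and y of jar in the frame of blue_tray between 0.027 and 0.057 m)) and z of each of red_roll, round_die, jar in the frame of blue_tray below 0.01 m and distance of each of silver_roll, square_die, weight from where it was at the start of the episode below 0.02 m); the robot touches nothing.
It fails at once if the silver roll is moved more than 30 mm or knocked over (distance of silver_roll from where it was at the start of the episode above 0.03 m or angle between silver_roll's own z axis and vertical above 0.5 rad).
It fails at once if the square steel die is moved more than 30 mm or knocked over (distance of square_die from where it was at the start of the episode above 0.03 m or angle between square_die's own z axis and vertical above 0.5 rad).
It fails at once if the grey weight is moved more than 30 mm or knocked over (distance of weight from where it was at the start of the episode above 0.03 m or angle between weight's own z axis and vertical above 0.5 rad).
It fails at once if a kit thing is dropped: out of the fingers and falling at over 0.6 m/s (a drop of about 20 mm) ((linear speed of gold_roll above 0.6 m/s and contact force between the fingers and gold_roll below 0.05 N) or (linear speed of oblong_die above 0.6 m/s and contact force between the fingers and oblong_die below 0.05 N) or (linear speed of red_roll above 0.6 m/s and contact force between the fingers and red_roll below 0.05 N) or (linear speed of round_die above 0.6 m/s and contact force between the fingers and round_die below 0.05 N) or (linear speed of jar above 0.6 m/s and contact force between the fingers and jar below 0.05 N)).
It also fails if it takes over 128 s, if anything falls off the work surface, if the arm or the gripper's body presses on something with over 40 N, if the wrist force passes 120 N, or if a joint passes its speed limit or range.

## Robot

A 6-joint arm with a two-finger parallel gripper is mounted at the origin on the work surface. World frame = base frame: x ahead of the robot, y to its left, z up, the work surface at z = 0. Lengths are in m, angles in rad, forces in N, time in s.
With the tool pointing down it reaches from about 0.25 to 0.8 m from the base axis. Payload 3.9 kg.
Tool frame: the origin (TCP) lies midway between the tips of the shut fingers; the grasp point (between the pads) lies 19 mm behind it; z points along the fingers, y is the line along which they close (so a half turn about z gives the same grasp; the last joint's range is limited). The gripper opens to 85 mm and grips with 20 to 120 N. Pads are 22 mm wide; open, the fingers measure 114 mm over their backs; the gripper's body (76 mm by 85 mm) begins 54 mm behind the grasp point. The pads swing forward as they close: fully open they stand 13 mm farther back than shut.
Start: joints at [-1.268, 0.26, -0.138, 1.173, 0, 1.571], TCP at [0.157, -0.501, 0.231] pointing down, gripper open.
Joint ranges: [-2.78, 2.78], [-0.83, 1.72], [-1.28, 1.37], [-1.9, 2.12], [-1.57, 1.48], [-3.14, 3.14]. Speed limits (rad/s): [2.57, 2.57, 3.14, 3.14, 3.14, 3.14].

## Interface

Orientations are given as a 3x3 rotation matrix whose columns are the frame's x, y, z axes.
In Python, from plant import arm gives the robot as it stands. The module is installed in compiled form; this text tells all that it offers.
- The arm moves only by the tool drive_tool, never from a script. Its arguments are lists of equal length, an entry for each row: "slide": the shift along the tool's x, y, z in cm, a list of three; "yaw": the turn about the tool's z in units of 6 degrees (1.0 is 6 degrees); "jaw": the opening, from -1 (shut) to 1 (fully open). A call has 1 to 8 rows; each row shifts and turns the commanded pose from where the row before left it, along the tool's axes as they then stand; what a row does not reach is not made up. A row lasts 1/12 s, in which the tool goes at most 41.7 mm and 7.16 degrees, less where a joint would pass 70% of its speed; a pose out of reach is approached as far as the arm can. A call is refused whole if a number of a shift passes 4.17 or a number of a turn 1, either way. A call with a gripper value outside its range is refused whole. The fingers move at their own pace and stop on an object; "force" is the grip in N (left out, the last holds). Time passes only in rows, so rows that do not move let the fingers close. It gives the time, the measured TCP pose, the force, the opening and the grip force at its end, in the units of the state.
- arm.get_obs(): the state, without advancing time (a new reading comes with each control period).
- arm.snapshot(name): name is "scene" or "top" or "wrist"; returns the picture (480x640x3 uint8, blue, green, red); there is no depth.
- arm.camera_model(name): a dict with "fx", "fy", "cx", "cy" (pixels), "rvec" (rotation vector, rad) and "tvec" (3), from world to camera coordinates, as OpenCV has them; the wrist camera has in their place "tool_from_camera" (4x4, takes a point from camera to tool coordinates, whose origin is the TCP and whose axes are the flange's). Camera axes: x right, y down, z forward; pixel columns grow to the right and rows downward; lengths in m; the calibration is good to about 2 mm. The wrist camera is an equidistant fisheye: a pixel r from the principal point sees the ray r / f radians off the axis. A picture is of the moment at which its call begins: read the wrist's pose just before it. camera_model takes no time and is no camera call.
- arm.finish_job(): hands the job in; it is judged then, once.
Trained networks look in the newest picture that a camera, given by its name, has taken for a name from the list of things; names that differ only in an ending like _2 or _b are one class to them, and where a whole thing is asked for, a point or a joint stands for the part that bears it (a point fixed in the world has none). Each returns a list of dicts, best first, with "conf" (0 to 1); they miss things now and then, are a little off and sometimes report something else, mostly with a low value. They report only what shows in the picture. A call takes as long as a camera call. They do not tell look-alikes from the thing itself.
- arm.boxes_of(camera, thing): "at" ([row, column] in pixels, amid what is visible of it).
- arm.outline_of(camera, thing): "region" (480x640 bool, what is visible of it) and "at" ([row, column] in pixels, amid what is visible of it).
- arm.place_of(camera, thing): "at" ([row, column] in pixels: a listed point, or the origin of a listed thing).
The state is a dict: "time_s": time; "qpos": joint angles; "qvel": joint speeds; "joint_efforts": joint torques, N m; "tcp_pos": TCP position; "orientation": TCP orientation; "ft_force": force on the tool from outside, world axes, zero at the start; "ft_torque": the same for the moment, N m; "opening": finger opening in m; "finger_force": force on a finger pad.
Only numpy, scipy, OpenCV 4.12 (cv2) and the standard library are available. Lean on these libraries where they do the work, as an engineer would, in place of code of your own. Each camera call takes 0.05 s, during which the arm holds its last target. There are 200 camera calls.

## Working session

There is one attempt and no reset: what is moved stays moved. The work goes in short steps, Python scripts to look and compute and a tool call to move; the robot and the scene stay as the last step left them, time stands still between calls to the robot, and variables do not carry over. Pictures are saved under pics/ and viewed, at most 14 in all, crops included, and the job is handed in when it is done.

Besides the shell and the picture viewer there is one more tool, called after "Emit:" as name([rows], argument=value, ...), one row to a line, values as JSON. drive_tool: Moves the arm, as the interface text tells. Its arguments: {"type":"object","properties":{"slide":{"type":"array","items":{"type":"array","items":{"type":"number"}}},"yaw":{"type":"array","items":{"type":"number"}},"jaw":{"type":"array","items":{"type":"number"}},"force":{"type":"number"}},"required":["slide","yaw","jaw"]}

```bash
mkdir -p pics; python3 - <<'E'
from plant import arm
import cv2
o=arm.get_obs();print(o['time_s'],o['tcp_pos'],o['orientation'],o['opening'])
for n in('scene','top','wrist'):
    cv2.imwrite(f'pics/{n}0.png',arm.snapshot(n)); print(n,arm.camera_model(n))
E
```

```text
0.0 [ 0.15633929 -0.50046501  0.23046324] [[ 9.54507875e-01  2.98185128e-01 -5.88679987e-04]
 [ 2.98185709e-01 -9.54506034e-01  1.87459413e-03]
 [-2.92250761e-06 -1.96485082e-03 -9.99998070e-01]] 0.08565905362920345
scene {'fx': 521.4560134573804, 'fy': 521.4560134573804, 'cx': 314.08402066926305, 'cy': 245.31992624780113, 'rvec': array([ 1.74527191,  1.54471637, -0.81107538]), 'tvec': array([-0.04636817, -0.29425705,  1.52001729])}
top {'fx': 540.6548050398904, 'fy': 540.6548050398904, 'cx': 315.23059607540046, 'cy': 229.9012735403262, 'rvec': array([ 2.16048549, -2.16570411,  0.12028268]), 'tvec': array([0.00392227, 0.5738657 , 0.82444828])}
wrist {'fx': 371.64829954431775, 'fy': 371.64829954431775, 'cx': 325.8417259802975, 'cy': 239.42016258515994, 'tool_from_camera': array([[-1.99962380e-04, -9.45460834e-01, -3.25735737e-01,
         8.44098918e-02],
       [ 9.99999954e-01, -1.14367149e-04, -2.81923965e-04,
         6.18906791e-04],
       [ 2.29294599e-04, -3.25735779e-01,  9.45460814e-01,
        -1.43758720e-01],
       [ 0.00000000e+00,  0.00000000e+00,  0.00000000e+00,
         1.00000000e+00]])}
```

View pics/top0.png

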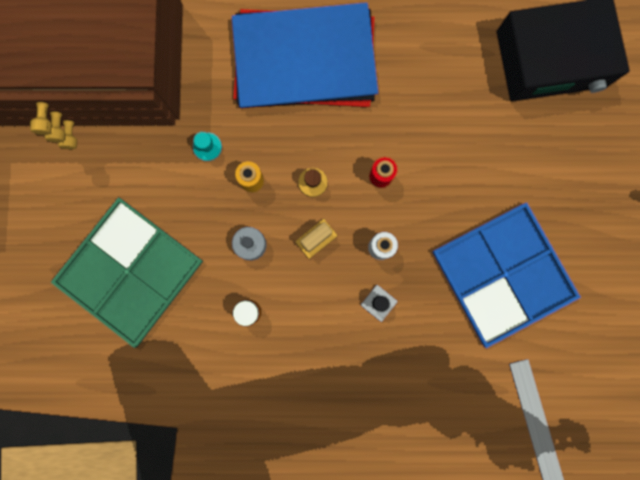

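View pics/scene0.png

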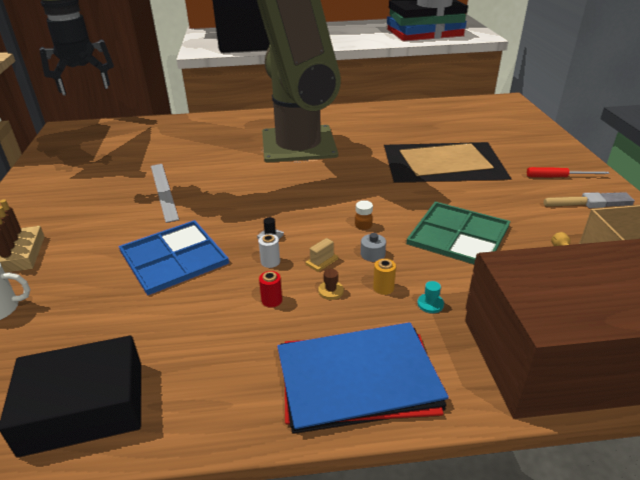

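The top view, given as (row, col), shows gold at (175,248), the round die at (182,313), red at (172,383), the oblong die at (240,316) and the jar at (313,245). Silver is at (245,384), the square die at (302,380) and the weight at (243,249). The green tray is centred near (272,128) with its white bay at (235,124). The blue tray is near (276,506) with its white bay at (310,494). The turquoise look-alike is at (146,207).

```bash
cat > h.py <<'E'
import numpy as np, cv2
from plant import arm
def model(n,obs=None):
    m=arm.camera_model(n)
    K=np.array([[m['fx'],0,m['cx']],[0,m['fy'],m['cy']],[0,0,1]])
    if n=='wrist':
        T=np.eye(4);T[:3,:3]=obs['orientation'];T[:3,3]=obs['tcp_pos'];T=T@m['tool_from_camera']
        return K,T[:3,:3],T[:3,3]
    R=cv2.Rodrigues(m['rvec'])[0]
    return K,R.T,-R.T@m['tvec']
def ray(n,rc,obs=None):
    K,R,c=model(n,obs)
    x=np.array([(rc[1]-K[0,2])/K[0,0],(rc[0]-K[1,2])/K[1,1]])
    if n=='wrist':
        t=np.linalg.norm(x); d=np.r_[np.sin(t)*x/t,np.cos(t)]
    else: d=np.r_[x,1]
    d=R@d; return c,d/np.linalg.norm(d)
def at_z(r,z): c,d=r; return c+d*(z-c[2])/d[2]
def tri(rays):
    A=sum(np.eye(3)-np.outer(d,d) for c,d in rays); b=sum((np.eye(3)-np.outer(d,d))@c for c,d in rays)
    p=np.linalg.solve(A,b); return p,max(np.linalg.norm(np.cross(p-c,d)) for c,d in rays)
E
python3 - <<'E'
from h import *
for n in('top','scene'): arm.snapshot(n)
for t in 'gold_roll red_roll silver_roll oblong_die round_die square_die jar weight green_tray blue_tray'.split():
    a=arm.place_of('top',t);b=arm.place_of('scene',t)
    print(t)
    for p in a:
        if p['conf']<.4: continue
        for q in b:
            if q['conf']<.4: continue
            X,e=tri([ray('top',p['at']),ray('scene',q['at'])])
            if e<.02: print('  ',X.round(4),'e',round(e,4),'top@0',at_z(ray('top',p['at']),0).round(4)[:2],'sc',at_z(ray('scene',q['at']),0).round(4)[:2],np.round(p['conf'],2),np.round(q['conf'],2))
img=arm.snapshot('top');hsv=cv2.cvtColor(img,cv2.COLOR_BGR2HSV)
for nm,lo,hi,win in(('green',(60,60,30),(90,255,255),(190,350,40,215)),('blue',(100,100,40),(125,255,255),(195,355,420,590))):
    m=cv2.inRange(hsv,lo,hi); k=np.zeros_like(m);r0,r1,c0,c1=win;k[r0:r1,c0:c1]=1
    m=cv2.morphologyEx(m*k,cv2.MORPH_OPEN,np.ones((2,2)))
    pts=cv2.findNonZero(m); rect=cv2.minAreaRect(cv2.convexHull(pts)); print(nm,rect)
    q=np.array([at_z(ray('top',(r,c)),.014)[:2] for c,r in cv2.boxPoints(rect)])
    print(q.round(4).tolist(),q.mean(0).round(4),[round(float(np.linalg.norm(q[i]-q[i-1])),4) for i in range(4)], np.degrees(np.arctan2(*(q[1]-q[0])[::-1])).round(1))
    w=cv2.inRange(hsv,(0,0,150),(180,70,255))*k; cv2.morphologyEx(w,cv2.MORPH_OPEN,np.ones((5,5)),w)
    M=cv2.moments(w,True); print('white',at_z(ray('top',(M['m01']/M['m00'],M['m10']/M['m00'])),.005).round(4),M['m00'])
E
```

```text
gold_roll
red_roll
   [ 0.6703 -0.1073  0.0013] e 0.0019 top@0 [ 0.6707 -0.1056] sc [ 0.6685 -0.1092] 0.84 0.73
silver_roll
   [ 0.5443 -0.11    0.0006] e 0.001 top@0 [ 0.5443 -0.1111] sc [ 0.5437 -0.109 ] 0.95 0.9
oblong_die
   [0.5593 0.0006 0.0023] e 0.0015 top@0 [0.5597 0.002 ] sc [ 0.5563 -0.0006] 0.68 0.77
round_die
   [0.7181 0.1845 0.008 ] e 0.0028 top@0 [0.7209 0.189 ] sc [0.71   0.1848] 0.7 0.97
   [0.6558 0.0085 0.0025] e 0.0044 top@0 [0.6568 0.0129] sc [0.6527 0.0045] 0.63 0.69
square_die
   [ 0.4583 -0.1    -0.0019] e 0.0007 top@0 [ 0.4583 -0.1004] sc [ 0.4611 -0.0993] 0.86 0.63
jar
weight
   [0.5536 0.1031 0.0062] e 0.0034 top@0 [0.5537 0.1004] sc [0.5455 0.1085] 0.89 0.58
green_tray
   [ 5.076e-01  3.072e-01 -5.000e-04] e 0.0 top@0 [0.5075 0.3071] sc [0.5082 0.3069] 0.61 0.91
blue_tray
   [ 0.5056 -0.3024  0.0009] e 0.0024 top@0 [ 0.5056 -0.3002] sc [ 0.5033 -0.3052] 0.56 0.8
green ((127.47692108154297, 272.8153991699219), (107.17648315429688, 109.98306274414062), 37.87498474121094)
[[0.4909, 0.4253], [0.6315, 0.3225], [0.5239, 0.1823], [0.3871, 0.2861]] [0.5084 0.3041] [0.1736, 0.1742, 0.1767, 0.1718] -36.2
white [0.5691 0.3155 0.005 ] 2280.0
blue ((506.712158203125, 275.0157165527344), (110.17324829101562, 108.03602600097656), 61.762550354003906)
[[0.5396, -0.1871], [0.6225, -0.3442], [0.4656, -0.42], [0.3859, -0.2653]] [ 0.5034 -0.3042] [0.1724, 0.1776, 0.1743, 0.1741] -62.2
white [ 0.4484 -0.2854  0.005 ] 2296.0
```

Emit:
drive_tool([
  [0, 0, -3],
  [0, 0, -3],
  [0, 0, -3],
  [2.4, -3.1, 0],
  [2.4, -3.1, 0],
  [2.4, -3.1, 0],
  [2.4, -3.1, 0],
  [2.4, -3.1, 0],
], yaw=[0.96, 0.96, 0.97, 0, 0, 0, 0, 0], jaw=[1, 1, 1, 1, 1, 1, 1, 1], force=40)

```text
time_s: 1.97
tcp_pos: [0.2772, -0.3447, 0.3215]
orientation: [[1.0, -0.001, 0.0], [-0.001, -1.0, -0.0], [0.0, 0.0, -1.0]]
ft_force: [1.0, -0.2, 0.9]
opening: 0.0857
finger_force: 0.0
```

Emit:
drive_tool([
  [2.4, -3.1, 0],
  [2.4, -3.1, 0],
  [2.4, -3.1, 0],
  [2.4, -3.1, 0],
  [2.4, -3.1, 0],
  [2.4, -3.1, 0],
  [2.4, -3.1, 0],
  [2.4, -3.1, 0],
], yaw=[0, 0, 0, 0, 0, 0, 0, 0], jaw=[1, 1, 1, 1, 1, 1, 1, 1])

```text
time_s: 2.63
tcp_pos: [0.4693, -0.0962, 0.3215]
orientation: [[1.0, 0.0, 0.001], [0.0, -1.0, -0.0], [0.001, 0.0, -1.0]]
ft_force: [0.3, -0.8, 0.4]
opening: 0.0856
finger_force: 0.0
```

Emit:
drive_tool([
  [3, 0, 0],
  [3, 0, 0],
  [3, 0, 0],
  [0, 0, 0],
  [0, 0, 0],
], yaw=[0, 0, 0, 0, 0], jaw=[1, 1, 1, 1, 1])

```text
time_s: 3.05
tcp_pos: [0.5595, -0.0978, 0.3201]
orientation: [[1.0, 0.001, -0.002], [0.001, -1.0, 0.0], [-0.002, -0.0, -1.0]]
ft_force: [-0.8, -0.0, 0.3]
opening: 0.0856
finger_force: 0.0
```

```bash
cat >> h.py <<'E'
THINGS='gold_roll red_roll silver_roll oblong_die round_die square_die jar weight green_tray blue_tray'.split()
import pickle
def survey(tag,things=THINGS):
    o=arm.get_obs(); im=arm.snapshot('wrist'); cv2.imwrite(f'pics/{tag}.png',im)
    d={t:arm.place_of('wrist',t) for t in things}
    pickle.dump((o,im,d),open(tag+'.pkl','wb')); return o,im,d
E
python3 - <<'E'
from h import *
o,im,d=survey('w1'); print(o['tcp_pos'])
for t in d:
    for p in d[t]:
        if p['conf']>.3: print(t,np.round(p['at']),at_z(ray('wrist',p['at'],o),0).round(4)[:2],round(p['conf'],2))
E
```

```text
[ 0.55945452 -0.09778394  0.32007413]
gold_roll [108. 168.] [0.6636 0.1067] 0.86
red_roll [ 98. 333.] [ 0.666  -0.1068] 0.57
silver_roll [189. 328.] [ 0.5512 -0.1009] 0.76
oblong_die [179. 249.] [0.5651 0.    ] 0.96
round_die [108. 242.] [0.6561 0.0058] 0.91
round_die [ 73. 119.] [0.7207 0.1813] 0.84
square_die [258. 327.] [ 0.4564 -0.1   ] 0.84
square_die [221.  66.] [0.5134 0.3064] 0.32
jar [263. 177.] [0.4483 0.1155] 0.8
jar [178. 249.] [5.668e-01 5.000e-04] 0.51
jar [189. 327.] [ 0.5515 -0.0993] 0.48
weight [191. 173.] [0.5519 0.1081] 0.7
green_tray [220.  63.] [0.5156 0.3132] 0.6
blue_tray [226. 478.] [ 0.504  -0.3082] 0.69
blue_tray [262. 179.] [0.45   0.1107] 0.69
```

Emit:
drive_tool([
  [0, -3.3, 0],
  [0, -3.3, 0],
  [0, -3.3, 0],
  [0, -3.3, 0],
  [0, -3.3, 0],
  [0, -3.3, 0],
  [0, 0, 0],
  [0, 0, 0],
], yaw=[0, 0, 0, 0, 0, 0, 0, 0], jaw=[1, 1, 1, 1, 1, 1, 1, 1])

```text
time_s: 4.27
tcp_pos: [0.5583, 0.0535, 0.3227]
orientation: [[0.997, 0.074, -0.003], [0.074, -0.997, 0.039], [-0.0, -0.039, -0.999]]
ft_force: [-0.2, -0.1, 0.6]
opening: 0.0851
finger_force: 0.0
```

```bash
python3 - <<'E'
from h import *
o1,_,d1=pickle.load(open('w1.pkl','rb'))
o,im,d=survey('w2'); print(o['tcp_pos'])
for t in d:
    print(t)
    for p in d[t]:
        if p['conf']<.3: continue
        print('  z0',at_z(ray('wrist',p['at'],o),0).round(4)[:2],round(p['conf'],2))
        for q in d1[t]:
            if q['conf']<.3: continue
            X,e=tri([ray('wrist',p['at'],o),ray('wrist',q['at'],o1)])
            if e<.01 and abs(X[2])<.03: print('  tri',X.round(4),round(e,4))
E
```

```text
[0.55826095 0.05346721 0.32268577]
gold_roll
  z0 [0.6651 0.1064] 0.91
  tri [0.6643 0.1062 0.0012] 0.0007
red_roll
  z0 [ 0.6662 -0.1053] 0.75
  tri [ 0.6663 -0.1069 -0.0046] 0.0001
silver_roll
  z0 [ 0.5448 -0.1034] 0.7
  tri [ 0.5495 -0.1008  0.0074] 0.0031
oblong_die
  z0 [0.5636 0.003 ] 0.62
  tri [ 0.5628  0.002  -0.009 ] 0.0007
round_die
  z0 [0.7174 0.1776] 0.8
  tri [0.7173 0.1747 0.0107] 0.0016
  z0 [0.6556 0.0077] 0.69
  tri [ 0.656   0.0071 -0.0058] 0.0002
square_die
jar
  z0 [0.4462 0.1112] 0.8
  tri [0.4528 0.1095 0.0133] 0.0009
weight
  z0 [0.553  0.1052] 0.71
  tri [0.5541 0.1043 0.0084] 0.0005
green_tray
  z0 [0.5062 0.3086] 0.94
  tri [0.5167 0.2967 0.0202] 0.0044
blue_tray
  z0 [ 0.5025 -0.3066] 0.75
  tri [ 0.5014 -0.311  -0.006 ] 0.0007
```

View pics/w2.png

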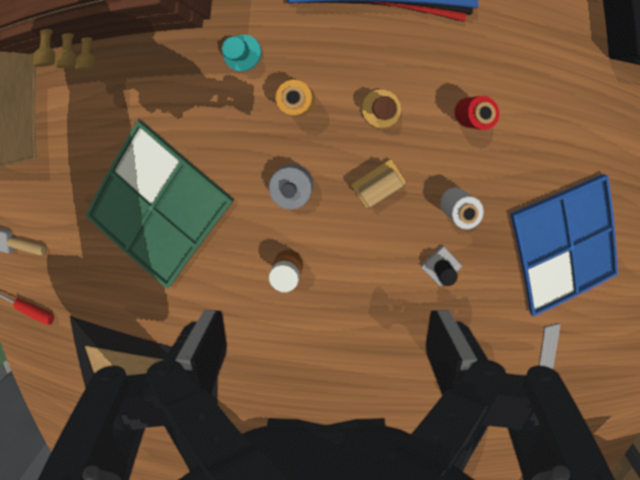

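The w2 picture shows everything standing upright: gold at (97,293), the round die at (108,382), red at (112,480), the oblong die at (184,378), the jar at (272,285) and the green tray around (205,160). The arm stopped short and tilted, so I'll check the joints.

```bash
python3 - <<'E'
from h import *
o=arm.get_obs();print(o['time_s'],o['qpos'].round(3),o['tcp_pos'],o['qvel'].round(3),o['joint_efforts'].round(1));print(o['orientation'].round(3))
o1=pickle.load(open('w1.pkl','rb'))[0];print(o1['qpos'].round(3))
E
```

```text
4.8167 [0.072 0.305 0.16  1.427 0.04  3.141] [0.5581742  0.05312652 0.32265443] [ 0.004  0.    -0.     0.001  0.    -0.001] [ -0.1 -43.8  26.2   0.    0.1   0. ]
[[ 0.997  0.073 -0.003]
 [ 0.073 -0.997  0.039]
 [-0.    -0.04  -0.999]]
[-0.173  0.319  0.176  1.429 -0.     2.968]
```

Emit:
drive_tool([
  [0, 0, 0],
  [0, 0, 0],
  [0, 0, 0],
  [0, 0, 0],
  [0, 0, 0],
  [0, 0, 0],
  [0, 0, 0],
  [0, 0, 0],
], yaw=[-1, -1, -1, -1, -1, -1, -1, -1], jaw=[1, 1, 1, 1, 1, 1, 1, 1])

```text
time_s: 5.48
tcp_pos: [0.5581, 0.0534, 0.3227]
orientation: [[0.609, 0.793, -0.003], [0.793, -0.608, 0.039], [0.029, -0.027, -0.999]]
ft_force: [-0.1, -0.6, -0.5]
opening: 0.0857
finger_force: 0.0
```

Emit:
drive_tool([
  [0, 0, 0],
  [0, 0, 0],
  [0, 0, 0],
  [0, 0, 0],
  [0, 0, 0],
  [0, 0, 0],
  [0, 0, 0],
  [0, 0, 0],
], yaw=[-1, -1, -1, -1, -1, -1, 0, 0], jaw=[1, 1, 1, 1, 1, 1, 1, 1])

```text
time_s: 6.15
tcp_pos: [0.5582, 0.0534, 0.3227]
orientation: [[0.034, 0.999, -0.003], [0.999, -0.034, 0.04], [0.039, -0.005, -0.999]]
ft_force: [-0.6, -0.3, 0.2]
opening: 0.0854
finger_force: 0.0
```

```bash
cat >> h.py <<'E'
def go(x,y,z,alpha=None,pos=None,R=None):
    o=arm.get_obs(); R=o['orientation']; p=o['tcp_pos']
    a=np.degrees(np.arctan2(R[1,0],R[0,0]))
    d=R.T@(np.array([x,y,z])-p)*100
    n=int(np.ceil(np.linalg.norm(d)/4.0))
    print('t',round(o['time_s'],1),'pos',p.round(4),'alpha',a.round(1),'total cm',d.round(2),'rows',n,'each',(d/max(n,1)).round(2), 'yaw units',None if alpha is None else round((a-alpha)/6,2),'open',o['opening'].round(4))
E
python3 - <<'E'
from h import *
go(.666,.1063,.12,90)
E
```

```text
Traceback (most recent call last):
  File "h.py", line 33, in go
    print('t',round(o['time_s'],1),'pos',p.round(4),'alpha',a.round(1),'total cm',d.round(2),'rows',n,'each',(d/max(n,1)).round(2), 'yaw units',None if alpha is None else round((a-alpha)/6,2),'open',o['opening'].round(4))
                                                                                                                                                                                                       ^^^^^^^^^^^^^^^^^^
AttributeError: 'float' object has no attribute 'round'
```

```bash
sed -i "s/o\['opening'\].round(4)/round(o['opening'],4)/" h.py
python3 - <<'E'
from h import *
go(.666,.1063,.12,90)
E
```

```text
t 6.2 pos [0.5582 0.0534 0.3227] alpha 88.1 total cm [ 4.85 10.69 20.43] rows 6 each [0.81 1.78 3.4 ] yaw units -0.32 open 0.0854
```

Emit:
drive_tool([
  [0.81, 1.78, 3.4],
  [0.81, 1.78, 3.4],
  [0.81, 1.78, 3.4],
  [0.81, 1.78, 3.4],
  [0.81, 1.78, 3.4],
  [0.81, 1.78, 3.4],
  [0, 0, 0],
  [0, 0, 0],
], yaw=[-0.3, 0, 0, 0, 0, 0, 0, 0], jaw=[1, 1, 1, 1, 1, 1, 1, 1])

```text
time_s: 6.82
tcp_pos: [0.6628, 0.1096, 0.1172]
orientation: [[0.001, 1.0, -0.01], [0.999, -0.001, 0.038], [0.038, -0.01, -0.999]]
ft_force: [0.4, -1.5, -0.5]
opening: 0.0854
finger_force: 0.0
```

```bash
cat >> h.py <<'E'
def see(tag,things):
    o,im,d=survey(tag,things)
    for t in d:
        for p in d[t]:
            if p['conf']>.3: print(t,np.round(p['at']),'conf',round(p['conf'],2),'z0',at_z(ray('wrist',p['at'],o),0).round(4)[:2],'z5',at_z(ray('wrist',p['at'],o),.005).round(4)[:2])
E
python3 - <<'E'
from h import *
see('g1',['gold_roll']); go(.666,.1063,.016,90)
E
```

```text
gold_roll [242. 327.] conf 0.61 z0 [0.6631 0.1062] z5 [0.6632 0.1077]
t 6.9 pos [0.6647 0.1093 0.1216] alpha 90.0 total cm [-0.72  0.16 10.54] rows 3 each [-0.24  0.05  3.51] yaw units -0.01 open 0.0855
```

View pics/g1.png

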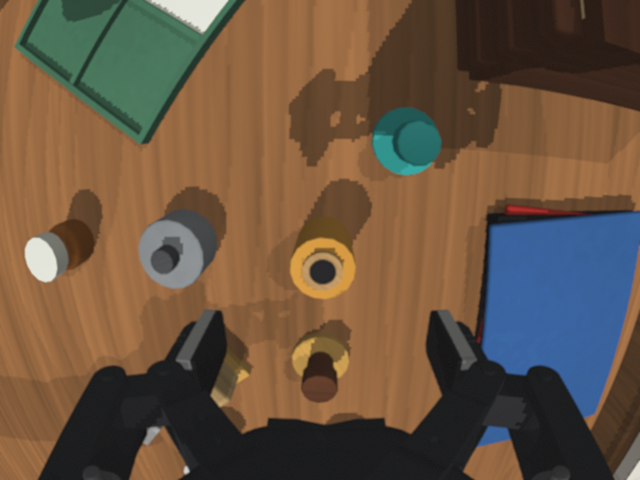

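Gold's cylinder is centred between the fingers, with its top ring at (268,323). I'll descend and grip.

Emit:
drive_tool([
  [-0.24, 0, 3.5],
  [-0.24, 0, 3.5],
  [-0.24, 0, 3.5],
  [0, 0, 0],
  [0, 0, 0],
  [0, 0, 0],
  [0, 0, 0],
  [0, 0, 0],
], yaw=[0, 0, 0, 0, 0, 0, 0, 0], jaw=[1, 1, 1, 1, 1, -1, -1, -1])

```text
time_s: 7.58
tcp_pos: [0.6665, 0.1068, 0.0186]
orientation: [[-0.0, 1.0, 0.002], [0.999, 0.0, 0.04], [0.04, 0.002, -0.999]]
ft_force: [-2.8, 0.5, 0.9]
opening: 0.0516
finger_force: 0.2
```

Emit:
drive_tool([
  [0, 0, 0],
  [0, 0, 0],
  [0, 0, 0],
  [0, 0, 0],
  [0, 0, -2],
  [0, 0, -3],
  [0, 0, -3],
  [0, 0, 0],
], yaw=[0, 0, 0, 0, 0, 0, 0, 0], jaw=[-1, -1, -1, -1, -1, -1, -1, -1])

```text
time_s: 8.25
tcp_pos: [0.669, 0.1038, 0.1026]
orientation: [[-0.001, 1.0, 0.008], [0.999, 0.0, 0.041], [0.041, 0.008, -0.999]]
ft_force: [1.2, -0.0, 0.4]
opening: 0.0393
finger_force: 40.6
```

```bash
python3 - <<'E'
from h import *
go(.566,.3155,.10,90)
E
```

```text
t 8.2 pos [0.669  0.1038 0.1026] alpha 90.0 total cm [ 21.15 -10.3    1.04] rows 6 each [ 3.52 -1.72  0.17] yaw units 0.01 open 0.0393
```

Emit:
drive_tool([
  [3.52, -1.72, 0],
  [3.52, -1.72, 0],
  [3.52, -1.72, 0],
  [3.52, -1.72, 0],
  [3.52, -1.72, 0.6],
  [3.52, -1.72, 0.6],
  [0, 0, 0],
  [0, 0, 0],
], yaw=[0, 0, 0, 0, 0, 0, 0, 0], jaw=[-1, -1, -1, -1, -1, -1, -1, -1])

```text
time_s: 8.92
tcp_pos: [0.5597, 0.3168, 0.0917]
orientation: [[-0.005, 1.0, -0.004], [0.999, 0.005, 0.039], [0.039, -0.003, -0.999]]
ft_force: [0.3, -0.2, -1.3]
opening: 0.0396
finger_force: 40.8
```

```bash
python3 - <<'E'
from h import *
see('g2',['green_tray','gold_roll']); go(.566,.3155,.024,90)
E
```

```text
green_tray [260. 254.] conf 0.87 z0 [0.5101 0.3075] z5 [0.5112 0.3093]
gold_roll [295. 325.] conf 0.56 z0 [0.5593 0.2815] z5 [0.5593 0.2838]
t 9.1 pos [0.5617 0.314  0.092 ] alpha 90.0 total cm [-0.11  0.45  6.8 ] rows 2 each [-0.06  0.23  3.4 ] yaw units -0.01 open 0.039
```

View pics/g2.png

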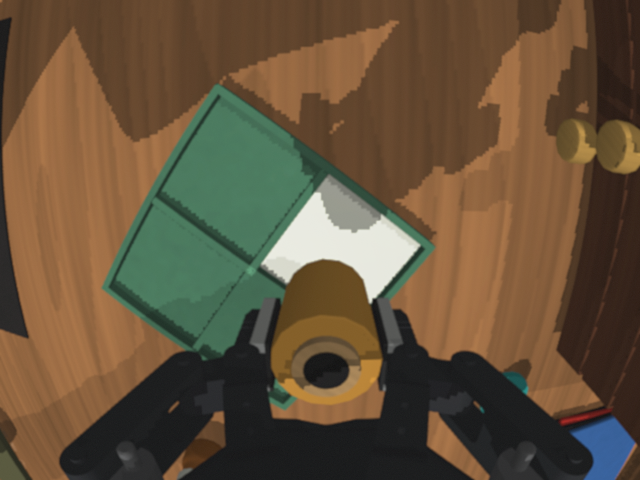

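The gold roll is held above the white bay, whose visible corners are near (178,322), (244,425) and (268,258). I'll compute those positions.

```bash
python3 - <<'E'
from h import *
o=pickle.load(open('g2.pkl','rb'))[0]; print(o['tcp_pos'])
c={n:at_z(ray('wrist',rc,o),.014)[:2] for n,rc in dict(far=(85,219),right=(243,434),left=(288,104),cross=(269,252)).items()}
for n in c: print(n,c[n].round(4))
print('centre from left/right',((c['left']+c['right'])/2).round(4))
v=c['right']-c['far'];print(np.linalg.norm(v),np.degrees(np.arctan2(v[1],v[0])))
v=c['far']-c['left'];print(np.linalg.norm(v),np.degrees(np.arctan2(v[1],v[0])))
E
```

```text
[0.55970125 0.31682262 0.09173591]
far [0.4944 0.4249]
right [0.6303 0.325 ]
left [0.3915 0.2876]
cross [0.5114 0.3065]
centre from left/right [0.5109 0.3063]
0.16861475723028624 -36.2996605802624
0.17156082704204875 53.132423754813665
```

Emit:
drive_tool([
  [0, 0.5, 2.6],
  [0, 0, 2.4],
  [0, 0, 1.4],
  [0, 0, 0],
  [0, 0, 0],
  [0, 0, 0],
], yaw=[0, 0, 0, 0, 0, 0], jaw=[-1, -1, -1, -1, -1, -1])

```text
time_s: 9.57
tcp_pos: [0.5673, 0.3167, 0.029]
orientation: [[0.001, 1.0, -0.002], [0.999, -0.001, 0.04], [0.04, -0.002, -0.999]]
ft_force: [1.6, -0.5, -1.7]
opening: 0.039
finger_force: 40.8
```

```bash
python3 - <<'E'
from h import *
go(.5675,.315,.022,90);print(arm.get_obs()['ft_force'])
E
```

```text
t 9.6 pos [0.5673 0.3167 0.029 ] alpha 89.9 total cm [-0.2   0.02  0.69] rows 1 each [-0.2   0.02  0.69] yaw units -0.01 open 0.039
[ 1.63217251 -0.48709905 -1.65239383]
```

Emit:
drive_tool([
  [-0.2, 0, 0.3],
  [0, 0, 0.3],
  [0, 0, 0],
  [0, 0, 0],
  [0, 0, 0],
], yaw=[0, 0, 0, 0, 0], jaw=[-1, -1, -1, -1, -1])

```text
time_s: 9.98
tcp_pos: [0.5671, 0.3158, 0.0228]
orientation: [[-0.0, 1.0, -0.001], [0.999, 0.0, 0.04], [0.04, -0.001, -0.999]]
ft_force: [0.8, -1.9, 1.6]
opening: 0.0392
finger_force: 41.1
```

Emit:
drive_tool([
  [0, 0, 0.1],
  [0, 0, 0],
  [0, 0, 0.1],
  [0, 0, 0],
  [0, 0, 0],
], yaw=[0, 0, 0, 0, 0], jaw=[-1, -1, -1, -1, -1])

```text
time_s: 10.4
tcp_pos: [0.567, 0.3158, 0.0227]
orientation: [[-0.0, 1.0, -0.0], [0.999, 0.0, 0.04], [0.04, -0.0, -0.999]]
ft_force: [-1.6, -3.9, 14.2]
opening: 0.0392
finger_force: 42.5
```

Contact at 14 N, so the roll is on the floor. I'll release and lift.

Emit:
drive_tool([
  [0, 0, -0.1],
  [0, 0, 0],
  [0, 0, 0],
  [0, 0, -2],
  [0, 0, -3],
  [0, 0, -3],
  [0, 0, 0],
  [0, 0, 0],
], yaw=[0, 0, 0, 0, 0, 0, 0, 0], jaw=[0.4, 0.4, 0.4, 0.4, 0.4, 0.4, 0.4, 0.4])

```text
time_s: 11.07
tcp_pos: [0.5675, 0.3133, 0.1025]
orientation: [[-0.001, 1.0, 0.0], [0.999, 0.001, 0.042], [0.042, 0.0, -0.999]]
ft_force: [-0.1, 0.3, 0.4]
opening: 0.0595
finger_force: 0.0
```

```bash
python3 - <<'E'
from h import *
arm.snapshot('top')
r=arm.outline_of('top','oblong_die')
for p in r[:2]:
    pts=cv2.findNonZero(p['region'].astype(np.uint8)); rc=cv2.minAreaRect(pts)
    q=np.array([at_z(ray('top',(y,x)),.02)[:2] for x,y in cv2.boxPoints(rc)])
    e=[q[1]-q[0],q[2]-q[1]]; e=max(e,key=np.linalg.norm); print(p['conf'],rc,q.mean(0).round(4),'long axis deg',np.degrees(np.arctan2(e[1],e[0])),np.linalg.norm(e))
go(.5615,.001,.12,120)
E
```

```text
0.62 ((316.1219787597656, 237.90248107910156), (22.176673889160156, 36.85700988769531), 51.34019470214844) [0.5624 0.0011] long axis deg -51.27126859699035 0.05936035735040336
0.58 ((383.00006103515625, 245.5000457763672), (24.748737335205078, 28.991378784179688), 45.0) [ 0.5499 -0.106 ] long axis deg -45.34370847874399 0.046919532516694874
t 11.2 pos [0.5653 0.3121 0.0996] alpha 90.0 total cm [-31.01  -0.41  -3.24] rows 8 each [-3.88 -0.05 -0.4 ] yaw units -5.0 open 0.0599
```

Emit:
drive_tool([
  [-3.88, -0.05, -0.7],
  [-3.88, -0.05, -0.7],
  [-3.88, -0.05, -0.5],
  [-3.88, -0.05, -0.3],
  [-3.88, -0.05, -0.3],
  [-3.88, -0.05, -0.3],
  [-3.88, -0.05, -0.2],
  [-3.88, -0.05, -0.2],
], yaw=[0, 0, 0, 0, 0, 0, 0, 0], jaw=[0.4, 0.4, 0.4, 0.4, 0.4, 0.4, 0.4, 0.4])

```text
time_s: 11.83
tcp_pos: [0.5605, -0.0007, 0.1186]
orientation: [[-0.001, 1.0, -0.007], [0.999, 0.001, 0.04], [0.04, -0.007, -0.999]]
ft_force: [1.2, 0.6, -0.5]
opening: 0.06
finger_force: 0.0
```

Emit:
drive_tool([
  [0, 0, 0],
  [0, 0, 0],
  [0, 0, 0],
  [0, 0, 0],
  [0, 0, 0],
  [0, 0, 0],
  [0, 0, 0],
  [0, 0, 0],
], yaw=[-1, -1, -1, -1, -1, -1, 0, 0], jaw=[0.4, 0.4, 0.4, 0.4, 0.4, 0.4, 0.4, 0.4])

```text
time_s: 12.5
tcp_pos: [0.5611, 0.0011, 0.1188]
orientation: [[-0.586, 0.81, -0.007], [0.81, 0.586, 0.04], [0.036, 0.018, -0.999]]
ft_force: [0.1, 0.4, 0.0]
opening: 0.0598
finger_force: 0.0
```

```bash
python3 - <<'E'
from h import *
see('o1',['oblong_die']); go(.5625,.0015,.014,126)
E
```

```text
oblong_die [240. 326.] conf 0.69 z0 [ 5.645e-01 -1.000e-04] z5 [0.5636 0.0011]
t 12.6 pos [0.5616 0.0011 0.1194] alpha 125.9 total cm [-0.39 -0.11 10.54] rows 3 each [-0.13 -0.04  3.51] yaw units -0.01 open 0.0595
```

View pics/o1.png

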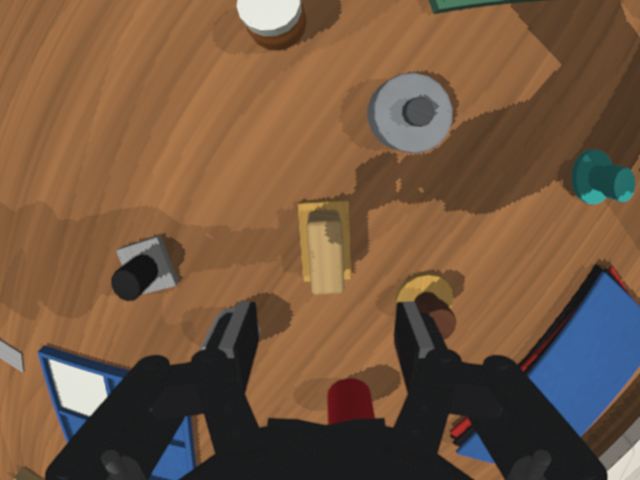

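The oblong bar is centred at (255,326), aligned with the tool's x axis and midway between the fingers. I'll descend and grip.

Emit:
drive_tool([
  [-0.13, 0, 3.5],
  [-0.13, 0, 3.5],
  [-0.13, 0, 3.5],
  [0, 0, 0],
  [0, 0, 0],
  [0, 0, 0],
  [0, 0, 0],
  [0, 0, 0],
], yaw=[0, 0, 0, 0, 0, 0, 0, 0], jaw=[0.4, 0.4, 0.4, 0.4, 0.4, -1, -1, -1])

```text
time_s: 13.27
tcp_pos: [0.5661, 0.0018, 0.0177]
orientation: [[-0.588, 0.809, 0.001], [0.808, 0.587, 0.039], [0.031, 0.023, -0.999]]
ft_force: [-1.5, -1.4, 1.1]
opening: 0.0239
finger_force: 0.8
```

Emit:
drive_tool([
  [0, 0, 0],
  [0, 0, 0],
  [0, 0, 0],
  [0, 0, -2],
  [0, 0, -3],
  [0, 0, -3],
  [0, 0, 0],
  [0, 0, 0],
], yaw=[0, 0, 0, 0, 0, 0, 0, 0], jaw=[-1, -1, -1, -1, -1, -1, -1, -1])

```text
time_s: 13.93
tcp_pos: [0.5671, -0.0013, 0.0985]
orientation: [[-0.588, 0.809, 0.003], [0.808, 0.587, 0.039], [0.03, 0.026, -0.999]]
ft_force: [0.9, -0.5, -2.4]
opening: 0.0214
finger_force: 40.2
```

```bash
python3 - <<'E'
from h import *
go(.4508,.2975,.10,143.5)
E
```

```text
t 13.9 pos [ 0.5671 -0.0013  0.0985] alpha 126.0 total cm [30.99  8.16  0.98] rows 9 each [3.44 0.91 0.11] yaw units -2.91 open 0.0214
```

Emit:
drive_tool([
  [3.45, 0.91, 0],
  [3.45, 0.91, 0],
  [3.45, 0.91, 0],
  [3.45, 0.91, 0],
  [3.45, 0.91, 0],
  [3.45, 0.91, 0],
  [3.45, 0.91, 0],
  [3.45, 0.91, 0],
], yaw=[0, 0, 0, 0, 0, 0, 0, 0], jaw=[-1, -1, -1, -1, -1, -1, -1, -1])

```text
time_s: 14.6
tcp_pos: [0.4592, 0.2656, 0.1052]
orientation: [[-0.588, 0.809, -0.005], [0.808, 0.588, 0.038], [0.034, 0.018, -0.999]]
ft_force: [0.4, -0.6, -1.7]
opening: 0.0212
finger_force: 40.1
```

Emit:
drive_tool([
  [3.4, 0.91, 0],
  [0, 0, 0],
  [0, 0, 0],
  [0, 0, 0],
  [0, 0, 0],
  [0, 0, 0],
  [0, 0, 0],
], yaw=[0, -0.97, -0.97, -0.97, 0, 0, 0], jaw=[-1, -1, -1, -1, -1, -1, -1])

```text
time_s: 15.18
tcp_pos: [0.4481, 0.297, 0.1069]
orientation: [[-0.802, 0.597, -0.004], [0.597, 0.802, 0.039], [0.027, 0.029, -0.999]]
ft_force: [-1.0, 0.3, -2.3]
opening: 0.0215
finger_force: 40.1
```

```bash
python3 - <<'E'
from h import *
see('o2',['green_tray','gold_roll']);go(.4508,.2975,.025,143.5)
E
```

```text
green_tray [295. 378.] conf 0.72 z0 [0.5099 0.3044] z5 [0.5073 0.3051]
gold_roll [340. 429.] conf 0.57 z0 [0.5729 0.3151] z5 [0.5691 0.3156]
t 15.3 pos [0.4485 0.2971 0.1073] alpha 143.4 total cm [-0.38 -0.07  8.23] rows 3 each [-0.13 -0.02  2.74] yaw units -0.01 open 0.0218
```

View pics/o2.png

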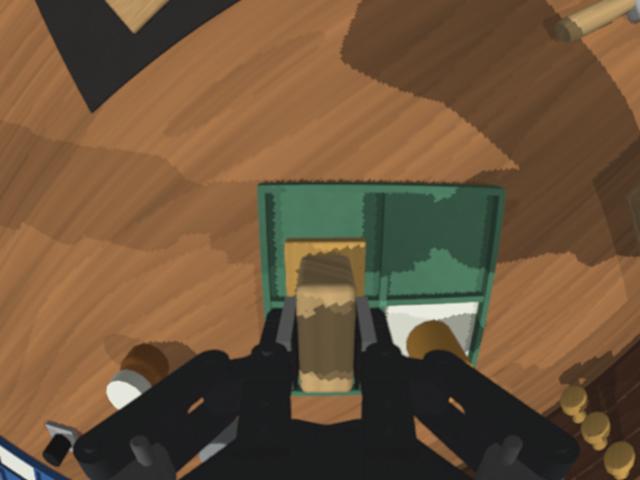

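The tray is axis-aligned in view with its cross at (298,380). The die is over the diagonal bay, and gold is standing in the white bay. I'll lower the die.

Emit:
drive_tool([
  [-0.13, 0, 3],
  [-0.13, 0, 3],
  [-0.1, 0, 2.0],
  [0, 0, 0],
  [0, 0, 0],
  [0, 0, 0],
], yaw=[0, 0, 0, 0, 0, 0], jaw=[-1, -1, -1, -1, -1, -1])

```text
time_s: 15.83
tcp_pos: [0.4516, 0.2987, 0.0284]
orientation: [[-0.803, 0.596, -0.003], [0.595, 0.803, 0.04], [0.026, 0.03, -0.999]]
ft_force: [-0.5, -0.3, -2.5]
opening: 0.0216
finger_force: 40.3
```

Emit:
drive_tool([
  [0, 0, 0.2],
  [0, 0, 0],
  [0, 0, 0.1],
  [0, 0, 0],
  [0, 0, 0],
], yaw=[0, 0, 0, 0, 0], jaw=[-1, -1, -1, -1, -1])

```text
time_s: 16.25
tcp_pos: [0.4512, 0.2987, 0.0248]
orientation: [[-0.804, 0.595, -0.003], [0.595, 0.803, 0.04], [0.026, 0.03, -0.999]]
ft_force: [0.5, -0.0, -3.1]
opening: 0.0211
finger_force: 40.3
```

Emit:
drive_tool([
  [0, 0, 0.2],
  [0, 0, 0],
  [0, 0, 0.1],
  [0, 0, 0],
  [0, 0, 0],
], yaw=[0, 0, 0, 0, 0], jaw=[-1, -1, -1, -1, -1])

```text
time_s: 16.67
tcp_pos: [0.4516, 0.2989, 0.0229]
orientation: [[-0.804, 0.595, -0.002], [0.595, 0.803, 0.04], [0.026, 0.031, -0.999]]
ft_force: [-0.8, -1.7, 9.0]
opening: 0.0215
finger_force: 41.9
```

Emit:
drive_tool([
  [0, 0, 0.1],
  [0, 0, 0],
  [0, 0, 0],
], yaw=[0, 0, 0], jaw=[-1, -1, -1])

```text
time_s: 16.92
tcp_pos: [0.4516, 0.299, 0.0228]
orientation: [[-0.804, 0.595, -0.002], [0.595, 0.803, 0.04], [0.025, 0.031, -0.999]]
ft_force: [-3.7, -3.2, 17.6]
opening: 0.0214
finger_force: 43.1
```

Emit:
drive_tool([
  [0, 0, -0.2],
  [0, 0, 0],
  [0, 0, 0],
  [0, 0, -3],
  [0, 0, -3],
  [0, 0, -3],
  [0, 0, -1],
  [0, 0, 0],
], yaw=[0, 0, 0, 0, 0, 1, 1, 1], jaw=[0.2, 0.2, 0.2, 0.2, 0.4, 0.4, 0.4, 0.4])

```text
time_s: 17.58
tcp_pos: [0.4538, 0.2961, 0.1256]
orientation: [[-0.576, 0.817, 0.002], [0.817, 0.576, 0.043], [0.034, 0.026, -0.999]]
ft_force: [0.6, 0.1, 1.0]
opening: 0.0598
finger_force: 0.0
```

Emit:
drive_tool([
  [0, 0, 0],
  [0, 0, 0],
  [0, 0, 0],
  [0, 0, 0],
  [0, 0, 0],
  [0, 0, 0],
  [0, 0, 0],
], yaw=[1, 1, 1, 1, 1, 0.9, 0], jaw=[0.4, 0.4, 0.4, 0.4, 0.4, 0.4, 0.4])

```text
time_s: 18.17
tcp_pos: [0.4513, 0.2946, 0.1218]
orientation: [[0.0, 1.0, -0.004], [0.999, 0.0, 0.039], [0.039, -0.004, -0.999]]
ft_force: [0.7, 0.2, -0.3]
opening: 0.0597
finger_force: 0.0
```

```bash
python3 - <<'E'
from h import *
go(.667,-.1065,.12,90)
E
```

```text
t 18.2 pos [0.4513 0.2946 0.1218] alpha 90.0 total cm [-40.09  21.57  -1.47] rows 12 each [-3.34  1.8  -0.12] yaw units -0.0 open 0.0597
```

Emit:
drive_tool([
  [-3.34, 1.8, -0.3],
  [-3.34, 1.8, -0.2],
  [-3.34, 1.8, -0.12],
  [-3.34, 1.8, -0.12],
  [-3.34, 1.8, -0.12],
  [-3.34, 1.8, -0.12],
  [-3.34, 1.8, -0.12],
  [-3.34, 1.8, -0.12],
], yaw=[0, 0, 0, 0, 0, 0, 0, 0], jaw=[0.6, 0.6, 0.6, 0.6, 0.6, 0.6, 0.6, 0.6])

```text
time_s: 18.83
tcp_pos: [0.5964, 0.0257, 0.1232]
orientation: [[-0.004, 1.0, -0.004], [0.999, 0.004, 0.04], [0.04, -0.003, -0.999]]
ft_force: [0.3, 1.0, -0.1]
opening: 0.0685
finger_force: 0.0
```

Emit:
drive_tool([
  [-3.34, 1.8, -0.12],
  [-3.34, 1.8, -0.1],
  [-3.34, 1.8, -0.1],
  [-3.34, 1.8, 0],
  [0, 0, 0],
  [0, 0, 0],
  [0, 0, 0],
], yaw=[0, 0, 0, 0, 0, 0, 0], jaw=[0.6, 0.6, 0.6, 0.6, 0.6, 0.6, 0.6])

```text
time_s: 19.42
tcp_pos: [0.6675, -0.1059, 0.1204]
orientation: [[-0.002, 1.0, -0.005], [0.999, 0.002, 0.04], [0.04, -0.005, -0.999]]
ft_force: [-0.8, -0.6, 0.1]
opening: 0.068
finger_force: 0.0
```

```bash
python3 - <<'E'
from h import *
see('r1',['red_roll','silver_roll']); go(.667,-.1065,.016,90)
E
```

```text
red_roll [238. 327.] conf 0.67 z0 [ 0.6681 -0.1076] z5 [ 0.6681 -0.1061]
red_roll [234. 173.] conf 0.61 z0 [ 0.5458 -0.1043] z5 [ 0.5481 -0.1028]
red_roll [235.  88.] conf 0.53 z0 [ 0.4602 -0.1048] z5 [ 0.4641 -0.1033]
silver_roll [231. 176.] conf 0.74 z0 [ 0.549 -0.102] z5 [ 0.5512 -0.1007]
t 19.6 pos [ 0.6674 -0.1047  0.1212] alpha 90.2 total cm [-0.6   0.   10.51] rows 3 each [-0.2  0.   3.5] yaw units 0.03 open 0.0683
```

Emit:
drive_tool([
  [-0.2, 0, 3.5],
  [-0.2, 0, 3.5],
  [-0.2, 0, 3.5],
  [0, 0, 0],
  [0, 0, 0],
  [0, 0, 0],
  [0, 0, 0],
  [0, 0, 0],
], yaw=[0, 0, 0, 0, 0, 0, 0, 0], jaw=[0.6, 0.6, 0.6, 0.6, 0.6, -1, -1, -1])

```text
time_s: 20.23
tcp_pos: [0.6701, -0.108, 0.0194]
orientation: [[-0.002, 1.0, 0.002], [0.999, 0.002, 0.039], [0.039, 0.002, -0.999]]
ft_force: [-0.8, 0.1, 1.3]
opening: 0.0392
finger_force: 40.2
```

Emit:
drive_tool([
  [0, 0, 0],
  [0, 0, 0],
  [0, 0, 0],
  [0, 0, -3],
  [0, 0, -4],
  [0, 0, -3],
  [0, 0, 0],
  [0, 0, 0],
], yaw=[0, 0, 0, 0, 0, 0, 0, 0], jaw=[-1, -1, -1, -1, -1, -1, -1, -1])

```text
time_s: 20.9
tcp_pos: [0.6705, -0.1124, 0.1199]
orientation: [[-0.001, 1.0, 0.004], [0.999, 0.001, 0.038], [0.038, 0.004, -0.999]]
ft_force: [-0.0, -0.3, -1.5]
opening: 0.0391
finger_force: 40.6
```

```bash
python3 - <<'E'
from h import *
go(.5,-.21,.12,90);go(.448,-.286,.12,90)
E
```

```text
t 20.9 pos [ 0.6705 -0.1124  0.1199] alpha 90.1 total cm [ -9.72 -17.06  -0.45] rows 5 each [-1.94 -3.41 -0.09] yaw units 0.01 open 0.0391
t 20.9 pos [ 0.6705 -0.1124  0.1199] alpha 90.1 total cm [-17.31 -22.27  -0.76] rows 8 each [-2.16 -2.78 -0.09] yaw units 0.01 open 0.0391
```

Emit:
drive_tool([
  [-2.16, -2.78, -0.1],
  [-2.16, -2.78, -0.1],
  [-2.16, -2.78, -0.1],
  [-2.16, -2.78, -0.1],
  [-2.16, -2.78, 0],
  [-2.16, -2.78, 0],
  [-2.16, -2.78, 0],
  [-2.16, -2.78, 0],
], yaw=[0, 0, 0, 0, 0, 0, 0, 0], jaw=[-1, -1, -1, -1, -1, -1, -1, -1])

```text
time_s: 21.57
tcp_pos: [0.4434, -0.285, 0.1127]
orientation: [[-0.002, 1.0, -0.005], [0.999, 0.002, 0.041], [0.041, -0.005, -0.999]]
ft_force: [0.2, -0.2, -0.9]
opening: 0.0393
finger_force: 40.8
```

Emit:
drive_tool([
  [0, 0, 0],
  [0, 0, 0],
  [0, 0, 0],
], yaw=[0, 0, 0], jaw=[-1, -1, -1])

```text
time_s: 21.82
tcp_pos: [0.4457, -0.2847, 0.1133]
orientation: [[-0.001, 1.0, -0.004], [0.999, 0.001, 0.041], [0.041, -0.004, -0.999]]
ft_force: [-0.1, 1.1, -1.2]
opening: 0.039
finger_force: 40.9
```

```bash
python3 - <<'E'
from h import *
see('r2',['blue_tray']);go(.448,-.286,.026,90)
E
```

```text
blue_tray [264. 401.] conf 0.62 z0 [ 0.5027 -0.3043] z5 [ 0.5016 -0.3024]
t 21.9 pos [ 0.4466 -0.2843  0.1135] alpha 90.2 total cm [-0.51  0.16  8.74] rows 3 each [-0.17  0.05  2.91] yaw units 0.03 open 0.0393
```

View pics/r2.png

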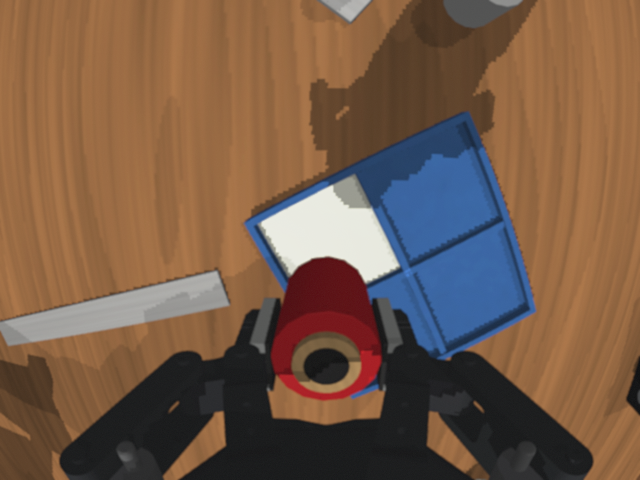

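The view shows the blue tray's corners at (222,247), (113,468) and (310,535), and its cross at (268,405).

```bash
python3 - <<'E'
from h import *
o=pickle.load(open('r2.pkl','rb'))[0]
c={n:at_z(ray('wrist',rc,o),.014)[:2] for n,rc in dict(left=(222,247),top=(113,468),right=(310,535),cross=(268,405)).items()}
for n in c: print(n,c[n].round(4))
print('mid',((c['left']+c['right'])/2).round(4))
for a,b in(('left','top'),('top','right')):
    v=c[b]-c[a];print(np.linalg.norm(v),np.degrees(np.arctan2(v[1],v[0])))
E
```

```text
left [ 0.3911 -0.2682]
top [ 0.5427 -0.1906]
right [ 0.6213 -0.3423]
cross [ 0.5028 -0.3021]
mid [ 0.5062 -0.3052]
0.1703360412761269 27.13059195257164
0.17086458928226547 -62.597448998881696
```

Emit:
drive_tool([
  [-0.2, 0.1, 3.2],
  [-0.2, 0, 3.2],
  [-0.1, 0, 2.3],
  [0, 0, 0],
  [0, 0, 0],
  [0, 0, 0],
], yaw=[0, 0, 0, 0, 0, 0], jaw=[-1, -1, -1, -1, -1, -1])

```text
time_s: 22.42
tcp_pos: [0.4475, -0.2861, 0.0273]
orientation: [[-0.003, 1.0, -0.003], [0.999, 0.003, 0.039], [0.039, -0.003, -0.999]]
ft_force: [-0.8, 0.0, -1.2]
opening: 0.0389
finger_force: 43.9
```

Emit:
drive_tool([
  [0, 0, 0.2],
  [0, 0, 0],
  [0, 0, 0.1],
  [0, 0, 0],
  [0, 0, 0],
], yaw=[0, 0, 0, 0, 0], jaw=[-1, -1, -1, -1, -1])

```text
time_s: 22.83
tcp_pos: [0.4467, -0.2865, 0.0241]
orientation: [[-0.001, 1.0, -0.003], [0.999, 0.001, 0.039], [0.039, -0.003, -0.999]]
ft_force: [0.7, -0.5, -1.6]
opening: 0.0392
finger_force: 43.9
```

Emit:
drive_tool([
  [0, 0, 0.1],
  [0, 0, 0],
  [0, 0, 0.1],
  [0, 0, 0],
  [0, 0, 0],
], yaw=[0, 0, 0, 0, 0], jaw=[-1, -1, -1, -1, -1])

```text
time_s: 23.25
tcp_pos: [0.4467, -0.2864, 0.0218]
orientation: [[-0.001, 1.0, -0.003], [0.999, 0.001, 0.039], [0.039, -0.003, -0.999]]
ft_force: [-0.4, -0.4, 1.3]
opening: 0.0391
finger_force: 43.9
```

Emit:
drive_tool([
  [0, 0, 0.1],
  [0, 0, 0],
  [0, 0, 0],
], yaw=[0, 0, 0], jaw=[-1, -1, -1])

```text
time_s: 23.5
tcp_pos: [0.4467, -0.2865, 0.0218]
orientation: [[-0.001, 1.0, -0.003], [0.999, 0.001, 0.039], [0.039, -0.003, -0.999]]
ft_force: [-1.6, 0.5, 8.5]
opening: 0.0393
finger_force: 44.7
```

Emit:
drive_tool([
  [0, 0, -0.1],
  [0, 0, 0],
  [0, 0, 0],
  [0, 0, -3],
  [0, 0, -4],
  [0, 0, -3],
  [0, 0, 0],
  [0, 0, 0],
], yaw=[0, 0, 0, 0, 0, 0, 0, 0], jaw=[0.4, 0.4, 0.4, 0.4, 0.4, 0.4, 0.4, 0.4])

```text
time_s: 24.17
tcp_pos: [0.4485, -0.2914, 0.1236]
orientation: [[-0.001, 1.0, 0.001], [0.999, 0.001, 0.037], [0.037, 0.001, -0.999]]
ft_force: [-1.0, 0.6, -1.0]
opening: 0.06
finger_force: 0.0
```

```bash
python3 - <<'E'
from h import *
go(.656,.007,.12,90)
E
```

```text
t 24.2 pos [ 0.4485 -0.2914  0.1236] alpha 90.1 total cm [29.78 20.79  1.47] rows 10 each [2.98 2.08 0.15] yaw units 0.01 open 0.06
```

Emit:
drive_tool([
  [2.98, 2.06, 0.1],
  [2.98, 2.06, 0.1],
  [2.98, 2.06, 0.1],
  [2.98, 2.06, 0.1],
  [2.98, 2.06, 0.1],
  [2.98, 2.06, 0.1],
  [2.98, 2.06, 0.1],
  [2.98, 2.06, 0.1],
], yaw=[0, 0, 0, 0, 0, 0, 0, 0], jaw=[0.4, 0.4, 0.4, 0.4, 0.4, 0.4, 0.4, 0.4])

```text
time_s: 24.83
tcp_pos: [0.6107, -0.0497, 0.1203]
orientation: [[-0.001, 1.0, -0.007], [0.999, 0.002, 0.04], [0.04, -0.007, -0.999]]
ft_force: [0.8, 0.1, -0.0]
opening: 0.0596
finger_force: 0.0
```

Emit:
drive_tool([
  [2.98, 2.06, 0.1],
  [2.98, 2.06, 0.1],
  [0, 0, 0],
  [0, 0, 0],
  [0, 0, 0],
], yaw=[0, 0, 0, 0, 0], jaw=[0.4, 0.4, 0.4, 0.4, 0.4])

```text
time_s: 25.25
tcp_pos: [0.6509, 0.0081, 0.1208]
orientation: [[-0.002, 1.0, -0.007], [0.999, 0.002, 0.039], [0.039, -0.007, -0.999]]
ft_force: [0.5, -0.6, -0.8]
opening: 0.0599
finger_force: 0.0
```

```bash
python3 - <<'E'
from h import *
see('d1',['round_die']); go(.656,.007,.018,90)
E
```

```text
round_die [242. 334.] conf 0.94 z0 [0.6567 0.0031] z5 [0.6566 0.0047]
round_die [  5. 420.] conf 0.62 z0 [0.7185 0.1839] z5 [0.7173 0.1821]
t 25.4 pos [0.651  0.0071 0.1217] alpha 90.0 total cm [-0.41  0.56 10.36] rows 3 each [-0.14  0.19  3.45] yaw units 0.0 open 0.0596
```

View pics/d1.png

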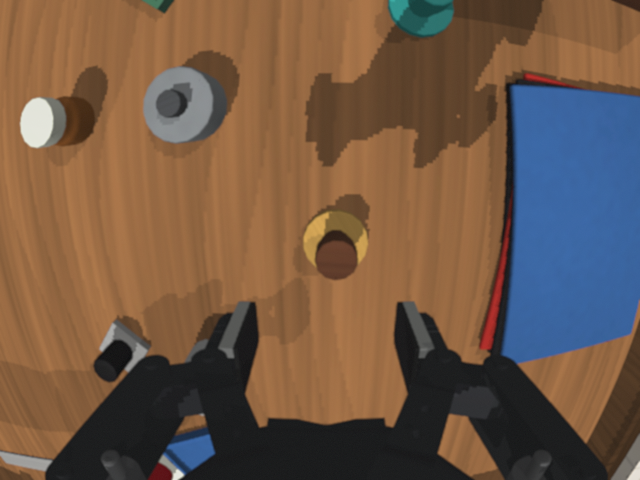

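The brass round die has its plate at (242,335) and its knob at (255,336), slightly right of finger centre. I'll correct by 5 mm while descending.

Emit:
drive_tool([
  [-0.2, 0.55, 3.4],
  [-0.2, 0, 3.4],
  [-0.15, 0, 3.6],
  [0, 0, 0],
  [0, 0, 0],
  [0, 0, 0],
  [0, 0, 0],
  [0, 0, 0],
], yaw=[0, 0, 0, 0, 0, 0, 0, 0], jaw=[0.4, 0.4, 0.4, 0.4, 0.4, -1, -1, -1])

```text
time_s: 26.02
tcp_pos: [0.6596, 0.0065, 0.0218]
orientation: [[-0.001, 1.0, 0.001], [0.999, 0.001, 0.039], [0.039, 0.001, -0.999]]
ft_force: [2.2, 0.0, 0.2]
opening: 0.0267
finger_force: 39.3
```

Emit:
drive_tool([
  [0, 0, 0],
  [0, 0, 0],
  [0, 0, 0],
  [0, 0, -3],
  [0, 0, -4],
  [0, 0, -3],
  [0, 0, 0],
  [0, 0, 0],
], yaw=[0, 0, 0, 0, 0, 0, 0, 0], jaw=[-1, -1, -1, -1, -1, -1, -1, -1])

```text
time_s: 26.68
tcp_pos: [0.6604, 0.0028, 0.122]
orientation: [[-0.002, 1.0, 0.004], [0.999, 0.002, 0.039], [0.039, 0.004, -0.999]]
ft_force: [0.3, -0.1, -3.2]
opening: 0.0262
finger_force: 40.5
```

```bash
python3 - <<'E'
from h import *
go(.5605,-.322,.12,90)
E
```

```text
t 26.7 pos [0.6604 0.0028 0.122 ] alpha 90.1 total cm [-32.45 -10.04  -1.11] rows 9 each [-3.61 -1.12 -0.12] yaw units 0.02 open 0.0262
```

Emit:
drive_tool([
  [-3.61, -1.12, -0.12],
  [-3.61, -1.12, -0.12],
  [-3.61, -1.12, -0.12],
  [-3.61, -1.12, -0.12],
  [-3.61, -1.12, -0.12],
  [-3.61, -1.12, -0.12],
  [-3.61, -1.12, -0.12],
  [-3.61, -1.12, -0.12],
], yaw=[0, 0, 0, 0, 0, 0, 0, 0], jaw=[-1, -1, -1, -1, -1, -1, -1, -1])

```text
time_s: 27.35
tcp_pos: [0.5667, -0.287, 0.1151]
orientation: [[-0.002, 1.0, -0.006], [0.999, 0.002, 0.041], [0.041, -0.006, -0.999]]
ft_force: [1.0, -0.4, -2.5]
opening: 0.0266
finger_force: 40.5
```

Emit:
drive_tool([
  [-3.61, -1.12, 0],
  [0, 0, 0],
  [0, 0, 0],
  [0, 0, 0],
], yaw=[0, 0, 0, 0], jaw=[-1, -1, -1, -1])

```text
time_s: 27.68
tcp_pos: [0.5566, -0.3216, 0.1141]
orientation: [[-0.001, 1.0, -0.006], [0.999, 0.001, 0.042], [0.042, -0.006, -0.999]]
ft_force: [0.3, 0.4, -2.3]
opening: 0.0262
finger_force: 40.4
```

```bash
python3 - <<'E'
from h import *
see('d2',['blue_tray','round_die','red_roll']);go(.5605,-.322,.028,90)
E
```

```text
blue_tray [216. 253.] conf 0.6 z0 [ 0.503  -0.3041] z5 [ 0.5041 -0.303 ]
round_die [297. 326.] conf 0.76 z0 [ 0.5563 -0.3684] z5 [ 0.5563 -0.366 ]
red_roll [193. 178.] conf 0.78 z0 [ 0.4451 -0.2856] z5 [ 0.4473 -0.2849]
t 27.9 pos [ 0.5579 -0.3208  0.1153] alpha 90.2 total cm [-0.48  0.29  8.72] rows 3 each [-0.16  0.1   2.91] yaw units 0.03 open 0.0267
```

View pics/d2.png

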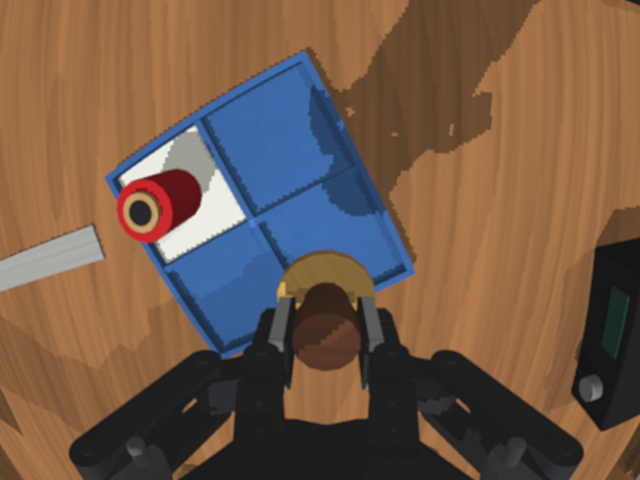

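Red stands in the white bay with its base near (195,178). The round die is held level above the lower-right bay, so I'll lower it.

Emit:
drive_tool([
  [-0.2, 0.25, 3],
  [-0.2, 0, 3],
  [-0.1, 0, 2.4],
  [0, 0, 0],
  [0, 0, 0],
  [0, 0, 0],
], yaw=[0, 0, 0, 0, 0, 0], jaw=[-1, -1, -1, -1, -1, -1])

```text
time_s: 28.38
tcp_pos: [0.5606, -0.3236, 0.0327]
orientation: [[-0.002, 1.0, -0.003], [0.999, 0.003, 0.039], [0.039, -0.003, -0.999]]
ft_force: [-0.1, -0.2, -1.5]
opening: 0.0265
finger_force: 41.5
```

Emit:
drive_tool([
  [0, 0, 0.2],
  [0, 0, 0],
  [0, 0, 0.1],
  [0, 0, 0],
  [0, 0, 0],
], yaw=[0, 0, 0, 0, 0], jaw=[-1, -1, -1, -1, -1])

```text
time_s: 28.8
tcp_pos: [0.5599, -0.324, 0.0289]
orientation: [[-0.001, 1.0, -0.003], [0.999, 0.001, 0.039], [0.039, -0.003, -0.999]]
ft_force: [0.1, -0.6, -2.6]
opening: 0.0266
finger_force: 41.5
```

Emit:
drive_tool([
  [0, 0, 0.1],
  [0, 0, 0],
  [0, 0, 0.1],
  [0, 0, 0],
  [0, 0, 0],
], yaw=[0, 0, 0, 0, 0], jaw=[-1, -1, -1, -1, -1])

```text
time_s: 29.22
tcp_pos: [0.5598, -0.3238, 0.0264]
orientation: [[-0.001, 1.0, -0.004], [0.999, 0.001, 0.04], [0.04, -0.004, -0.999]]
ft_force: [0.0, 0.0, -3.3]
opening: 0.0266
finger_force: 41.5
```

Emit:
drive_tool([
  [0, 0, 0.1],
  [0, 0, 0],
  [0, 0, 0.1],
  [0, 0, 0],
  [0, 0, 0],
], yaw=[0, 0, 0, 0, 0], jaw=[-1, -1, -1, -1, -1])

```text
time_s: 29.63
tcp_pos: [0.5601, -0.324, 0.0259]
orientation: [[-0.001, 1.0, -0.002], [0.999, 0.001, 0.039], [0.039, -0.002, -0.999]]
ft_force: [-0.8, -0.5, 6.3]
opening: 0.0264
finger_force: 42.2
```

Contact. I'll release, lift and go to the jar at about (0.449,0.111).

Emit:
drive_tool([
  [0, 0, -0.1],
  [0, 0, 0],
  [0, 0, 0],
  [0, 0, -3],
  [0, 0, -4],
  [0, 0, -3],
  [0, 0, 0],
  [0, 0, 0],
], yaw=[0, 0, 0, 0, 0, 0, 0, 0], jaw=[0.2, 0.2, 0.2, 0.2, 0.4, 0.6, 0.6, 0.6])

```text
time_s: 30.3
tcp_pos: [0.5621, -0.3289, 0.128]
orientation: [[-0.002, 1.0, 0.002], [0.999, 0.001, 0.037], [0.037, 0.002, -0.999]]
ft_force: [-0.2, -0.1, -1.0]
opening: 0.0678
finger_force: 0.0
```

```bash
python3 - <<'E'
from h import *
go(.449,.111,.12,90)
E
```

```text
t 30.3 pos [ 0.5621 -0.3289  0.128 ] alpha 90.1 total cm [ 43.94 -11.24   2.39] rows 12 each [ 3.66 -0.94  0.2 ] yaw units 0.01 open 0.0678
```

Emit:
drive_tool([
  [3.66, -0.94, 0.15],
  [3.66, -0.94, 0.15],
  [3.66, -0.94, 0.15],
  [3.66, -0.94, 0.15],
  [3.66, -0.94, 0.15],
  [3.66, -0.94, 0.15],
  [3.66, -0.94, 0.15],
  [3.66, -0.94, 0.15],
], yaw=[0, 0, 0, 0, 0, 0, 0, 0], jaw=[0.6, 0.6, 0.6, 0.6, 0.6, 0.6, 0.6, 0.6])

```text
time_s: 30.97
tcp_pos: [0.4825, -0.0331, 0.1237]
orientation: [[-0.001, 1.0, -0.006], [0.999, 0.001, 0.04], [0.04, -0.006, -0.999]]
ft_force: [1.1, 0.4, 0.4]
opening: 0.0685
finger_force: 0.0
```

Emit:
drive_tool([
  [3.66, -0.94, 0.2],
  [3.66, -0.94, 0.2],
  [3.66, -0.94, 0.2],
  [3.66, -0.94, 0.2],
  [0, 0, 0],
  [0, 0, 0],
  [0, 0, 0],
], yaw=[0, 0, 0, 0, 0, 0, 0], jaw=[0.6, 0.6, 0.6, 0.6, 0.6, 0.6, 0.6])

```text
time_s: 31.55
tcp_pos: [0.4459, 0.1115, 0.1222]
orientation: [[-0.002, 1.0, -0.005], [0.999, 0.002, 0.038], [0.038, -0.005, -0.999]]
ft_force: [-0.4, -1.0, 0.3]
opening: 0.068
finger_force: 0.0
```

```bash
python3 - <<'E'
from h import *
see('j1',['jar']); go(.449,.111,.014,90)
E
```

```text
jar [239. 324.] conf 0.59 z0 [0.4444 0.1086] z5 [0.4445 0.1101]
t 31.6 pos [0.4466 0.1107 0.1226] alpha 90.0 total cm [-0.39  0.28 10.85] rows 3 each [-0.13  0.09  3.62] yaw units -0.0 open 0.0683
```

View pics/j1.png

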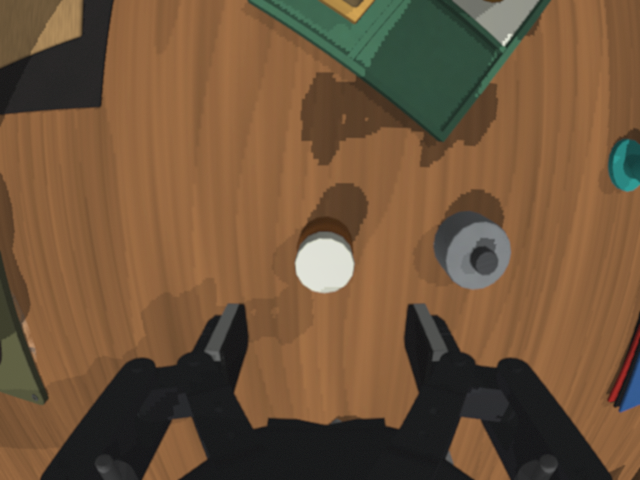

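The jar's cap is at (262,325), centred between the fingers, and the weight at (255,475) is clear. I'll descend and grip.

Emit:
drive_tool([
  [-0.15, 0, 3.6],
  [-0.15, 0, 3.6],
  [-0.15, 0, 3.6],
  [0, 0, 0],
  [0, 0, 0],
  [0, 0, 0],
  [0, 0, 0],
  [0, 0, 0],
], yaw=[0, 0, 0, 0, 0, 0, 0, 0], jaw=[0.6, 0.6, 0.6, 0.6, 0.6, -1, -1, -1])

```text
time_s: 32.32
tcp_pos: [0.4484, 0.1116, 0.0175]
orientation: [[-0.001, 1.0, 0.001], [0.999, 0.001, 0.04], [0.04, 0.001, -0.999]]
ft_force: [-0.6, -0.6, 5.9]
opening: 0.0377
finger_force: 39.6
```

Emit:
drive_tool([
  [0, 0, 0],
  [0, 0, 0],
  [0, 0, 0],
  [0, 0, -3],
  [0, 0, -4],
  [0, 0, -3],
  [0, 0, 0],
  [0, 0, 0],
], yaw=[0, 0, 0, 0, 0, 0, 0, 0], jaw=[-1, -1, -1, -1, -1, -1, -1, -1])

```text
time_s: 32.98
tcp_pos: [0.4494, 0.1081, 0.1182]
orientation: [[-0.002, 1.0, 0.004], [0.999, 0.001, 0.041], [0.041, 0.004, -0.999]]
ft_force: [0.3, -0.3, -1.4]
opening: 0.0375
finger_force: 41.1
```

```bash
python3 - <<'E'
from h import *
go(.522,-.2475,.12,90)
E
```

```text
t 33.0 pos [0.4494 0.1081 0.1182] alpha 90.1 total cm [-35.54   7.2   -1.61] rows 10 each [-3.55  0.72 -0.16] yaw units 0.02 open 0.0375
```

Emit:
drive_tool([
  [-3.55, 0.72, -0.15],
  [-3.55, 0.72, -0.15],
  [-3.55, 0.72, -0.15],
  [-3.55, 0.72, -0.15],
  [-3.55, 0.72, -0.15],
  [-3.55, 0.72, -0.15],
  [-3.55, 0.72, -0.15],
  [-3.55, 0.72, -0.15],
], yaw=[0, 0, 0, 0, 0, 0, 0, 0], jaw=[-1, -1, -1, -1, -1, -1, -1, -1])

```text
time_s: 33.65
tcp_pos: [0.5038, -0.178, 0.1145]
orientation: [[-0.001, 1.0, -0.005], [0.999, 0.001, 0.04], [0.04, -0.005, -0.999]]
ft_force: [1.0, 0.3, -0.6]
opening: 0.0374
finger_force: 41.1
```

Emit:
drive_tool([
  [-3.55, 0.72, -0.1],
  [-3.55, 0.72, 0],
  [0, 0, 0],
  [0, 0, 0],
  [0, 0, 0],
], yaw=[0, 0, 0, 0, 0], jaw=[-1, -1, -1, -1, -1])

```text
time_s: 34.07
tcp_pos: [0.518, -0.2469, 0.1125]
orientation: [[-0.001, 1.0, -0.006], [0.999, 0.001, 0.041], [0.041, -0.006, -0.999]]
ft_force: [0.0, 0.5, -0.2]
opening: 0.0373
finger_force: 41.0
```

```bash
python3 - <<'E'
from h import *
go(.522,-.2475,.026,90)
E
```

```text
t 34.1 pos [ 0.518  -0.2469  0.1125] alpha 90.0 total cm [-0.42  0.45  8.64] rows 3 each [-0.14  0.15  2.88] yaw units 0.01 open 0.0373
```

Emit:
drive_tool([
  [-0.15, 0.3, 3],
  [-0.15, 0, 3],
  [-0.1, 0, 2.4],
  [0, 0, 0],
  [0, 0, 0],
  [0, 0, 0],
], yaw=[0, 0, 0, 0, 0, 0], jaw=[-1, -1, -1, -1, -1, -1])

```text
time_s: 34.57
tcp_pos: [0.5225, -0.2475, 0.0307]
orientation: [[-0.003, 1.0, -0.003], [0.999, 0.003, 0.039], [0.039, -0.003, -0.999]]
ft_force: [0.6, -0.2, -0.4]
opening: 0.0374
finger_force: 41.0
```

Emit:
drive_tool([
  [0, 0, 0.2],
  [0, 0, 0],
  [0, 0, 0.1],
  [0, 0, 0],
  [0, 0, 0],
], yaw=[0, 0, 0, 0, 0], jaw=[-1, -1, -1, -1, -1])

```text
time_s: 34.98
tcp_pos: [0.5222, -0.2483, 0.0271]
orientation: [[-0.001, 1.0, -0.003], [0.999, 0.001, 0.039], [0.039, -0.003, -0.999]]
ft_force: [-0.6, -0.4, -0.6]
opening: 0.0375
finger_force: 41.0
```

Emit:
drive_tool([
  [0, 0, 0.1],
  [0, 0, 0],
  [0, 0, 0.1],
  [0, 0, 0],
  [0, 0, 0],
], yaw=[0, 0, 0, 0, 0], jaw=[-1, -1, -1, -1, -1])

```text
time_s: 35.4
tcp_pos: [0.5218, -0.248, 0.0245]
orientation: [[-0.001, 1.0, -0.004], [0.999, 0.001, 0.04], [0.04, -0.004, -0.999]]
ft_force: [-0.4, -0.0, -1.0]
opening: 0.0372
finger_force: 41.0
```

Emit:
drive_tool([
  [0, 0, 0.1],
  [0, 0, 0],
  [0, 0, 0.1],
  [0, 0, 0],
  [0, 0, 0],
], yaw=[0, 0, 0, 0, 0], jaw=[-1, -1, -1, -1, -1])

```text
time_s: 35.82
tcp_pos: [0.5219, -0.2479, 0.0226]
orientation: [[-0.001, 1.0, -0.003], [0.999, 0.002, 0.04], [0.04, -0.003, -0.999]]
ft_force: [-0.2, -0.3, -1.8]
opening: 0.0374
finger_force: 41.1
```

Emit:
drive_tool([
  [0, 0, 0.1],
  [0, 0, 0],
  [0, 0, 0],
], yaw=[0, 0, 0], jaw=[-1, -1, -1])

```text
time_s: 36.07
tcp_pos: [0.522, -0.248, 0.0226]
orientation: [[-0.001, 1.0, -0.003], [0.999, 0.001, 0.039], [0.039, -0.003, -0.999]]
ft_force: [-1.7, 1.3, 5.0]
opening: 0.0372
finger_force: 41.7
```

Contact. I'll release, raise clear, and check from above.

Emit:
drive_tool([
  [0, 0, -0.1],
  [0, 0, 0],
  [0, 0, 0],
  [0, 0, -3],
  [0, 0, -4],
  [0, 0, -4],
  [-3, -2, -3],
  [-3, -2, -3],
], yaw=[0, 0, 0, 0, 0, 0, 0, 0], jaw=[0.4, 0.4, 0.4, 0.4, 0.4, 0.4, 0.4, 0.4])

```text
time_s: 36.73
tcp_pos: [0.488, -0.3077, 0.1862]
orientation: [[-0.005, 1.0, -0.001], [0.999, 0.005, 0.038], [0.038, -0.001, -0.999]]
ft_force: [1.1, -0.5, -0.3]
opening: 0.0598
finger_force: 0.0
```

Emit:
drive_tool([
  [-3, -3, -2],
  [-3, -3, 0],
  [-3, -3, 0],
  [0, 0, 0],
  [0, 0, 0],
  [0, 0, 0],
], yaw=[0, 0, 0, 0, 0, 0], jaw=[0.4, 0.4, 0.4, 0.4, 0.4, 0.4])

```text
time_s: 37.23
tcp_pos: [0.4015, -0.394, 0.1982]
orientation: [[-0.0, 1.0, -0.003], [0.999, 0.001, 0.04], [0.04, -0.003, -0.999]]
ft_force: [0.0, -0.9, -0.2]
opening: 0.0597
finger_force: 0.0
```

```bash
python3 - <<'E'
from h import *
T={'green_tray':((.5085,.3055),143.7),'blue_tray':((.504,-.304),-62.8)}
cv2.imwrite('pics/topend.png',arm.snapshot('top')); s=cv2.imwrite('pics/scend.png',arm.snapshot('scene'))
o,im,d=survey('end',['red_roll','round_die','jar'])
L=lambda p,t:(lambda c,a:(np.array([[np.cos(a),np.sin(a)],[-np.sin(a),np.cos(a)]])@(p[:2]-c)).round(4))(np.array(T[t][0]),np.radians(T[t][1]))
for th,t in(('gold_roll','green_tray'),('oblong_die','green_tray'),('red_roll','blue_tray'),('round_die','blue_tray'),('jar','blue_tray')):
    for cam in('top','scene'):
        for p in arm.place_of(cam,th):
            if p['conf']>.3:
                X=at_z(ray(cam,p['at']),.005); l=L(X,t)
                if abs(l).max()<.09: print(th,cam,round(p['conf'],2),X[:2].round(4),'tray',l)
    for p in d.get(th,[]):
        if p['conf']>.3: X=at_z(ray('wrist',p['at'],o),.005); print(th,'wrist',round(p['conf'],2),X[:2].round(4),'tray',L(X,t))
for th in('silver_roll','square_die','weight'):
    for p in arm.place_of('top',th):
        if p['conf']>.4: print(th,at_z(ray('top',p['at']),0).round(4)[:2],round(p['conf'],2))
print(arm.get_obs()['tcp_pos'],arm.get_obs()['time_s'])
E
```

```text
gold_roll scene 0.68 [0.5732 0.3148] tray [-0.0466 -0.0458]
oblong_die top 0.74 [0.4513 0.302 ] tray [0.044  0.0367]
oblong_die scene 0.85 [0.4329 0.3016] tray [0.0587 0.0479]
red_roll top 0.9 [ 0.4466 -0.2847] tray [-0.0434 -0.0422]
red_roll scene 0.93 [ 0.443  -0.2852] tray [-0.0446 -0.0457]
red_roll wrist 0.67 [ 0.4489 -0.287 ] tray [-0.0403 -0.0412]
round_die top 0.92 [ 0.5619 -0.3204] tray [0.041 0.044]
round_die scene 0.79 [ 0.5499 -0.3297] tray [0.0438 0.029 ]
round_die wrist 0.63 [ 0.5603 -0.3285] tray [0.0475 0.0389]
jar top 0.77 [ 0.5257 -0.2475] tray [-0.0403  0.0451]
jar scene 0.92 [ 0.5222 -0.2492] tray [-0.0404  0.0413]
jar scene 0.59 [ 0.4989 -0.3062] tray [-0.0004 -0.0055]
jar wrist 0.6 [ 0.5215 -0.2501] tray [-0.0399  0.0403]
silver_roll [ 0.5443 -0.1036] 0.56
square_die [ 0.4536 -0.0962] 0.79
weight [0.5581 0.1096] 0.63
[ 0.40158589 -0.39410848  0.19849256] 38.1833
```

View pics/topend.png

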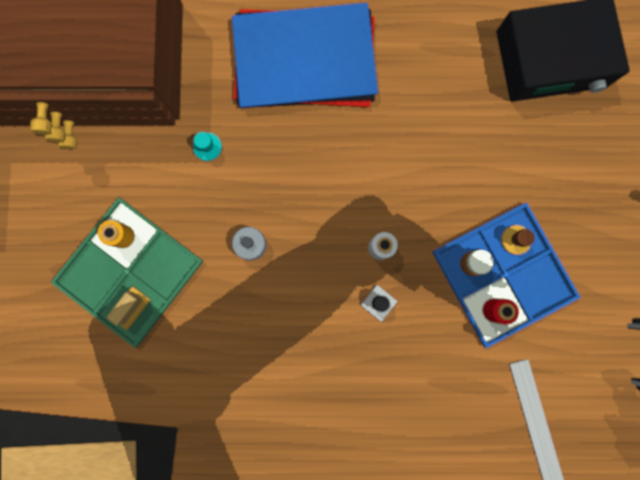

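View pics/scend.png

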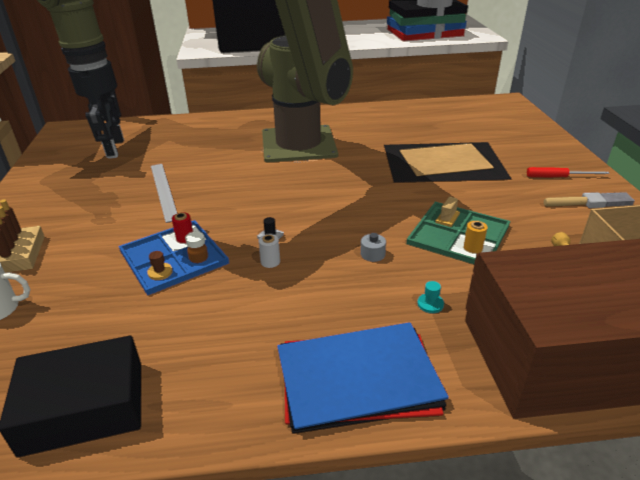

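All five things look to be in their bays: gold at (233,113), oblong near (310,128), red at (312,500), jar at (262,480) and the round die at (238,518). The bystanders haven't moved. The oblong die's lean is unclear, so I'll take one closer look.

Emit:
drive_tool([
  [4, 0.3, -0.3],
  [4, 0.3, -0.1],
  [4, 0.3, 0.1],
  [4, 0.3, 0.1],
  [4, 0.3, 0.1],
  [4, 0.3, 0.1],
  [4, 0.3, 0.1],
  [4, 0.3, 0.1],
], yaw=[0, 0, 0, 0, 0, 0, 0, 0], jaw=[0.4, 0.4, 0.4, 0.4, 0.4, 0.4, 0.4, 0.4])

```text
time_s: 38.85
tcp_pos: [0.425, -0.0725, 0.2094]
orientation: [[-0.001, 1.0, -0.002], [0.999, 0.001, 0.039], [0.039, -0.002, -0.999]]
ft_force: [1.1, 0.2, 0.0]
opening: 0.0601
finger_force: 0.0
```

Emit:
drive_tool([
  [4, 0.3, 0.1],
  [4, 0.3, 0.1],
  [4, 0.3, 0.1],
  [4, 0.3, 0.1],
  [4, 0.3, 0.1],
  [4, 0.3, 0.1],
  [4, 0.3, 0.1],
  [0, 0, 0],
], yaw=[0, 0, 0, 0, 0, 0, 0, 0], jaw=[0.4, 0.4, 0.4, 0.4, 0.4, 0.4, 0.4, 0.4])

```text
time_s: 39.52
tcp_pos: [0.4468, 0.2126, 0.2134]
orientation: [[-0.009, 1.0, -0.001], [0.999, 0.009, 0.044], [0.044, -0.001, -0.999]]
ft_force: [0.9, 0.3, 0.1]
opening: 0.0596
finger_force: 0.0
```

```bash
sleep 0; python3 - <<'E'
from h import *
see('end2',['gold_roll','oblong_die','green_tray'])
o,im,d=pickle.load(open('end2.pkl','rb')); print(o['tcp_pos'])
r,c=map(int,d['oblong_die'][0]['at']) if d['oblong_die'] else (240,320)
r0=min(max(r-110,0),260);c0=min(max(c-130,0),350)
print(r0,c0);cv2.imwrite('pics/end2c.png',cv2.resize(im[r0:r0+220,c0:c0+290],None,fx=2.7,fy=2.7,interpolation=cv2.INTER_CUBIC))
E
```

```text
gold_roll [108. 453.] conf 0.93 z0 [0.5722 0.3199] z5 [0.5705 0.3195]
oblong_die [120. 332.] conf 0.89 z0 [0.4521 0.3018] z5 [0.452  0.3016]
green_tray [115. 392.] conf 0.7 z0 [0.5104 0.3087] z5 [0.5095 0.3085]
[0.44684629 0.21256397 0.21344199]
10 201
```

View pics/end2c.png

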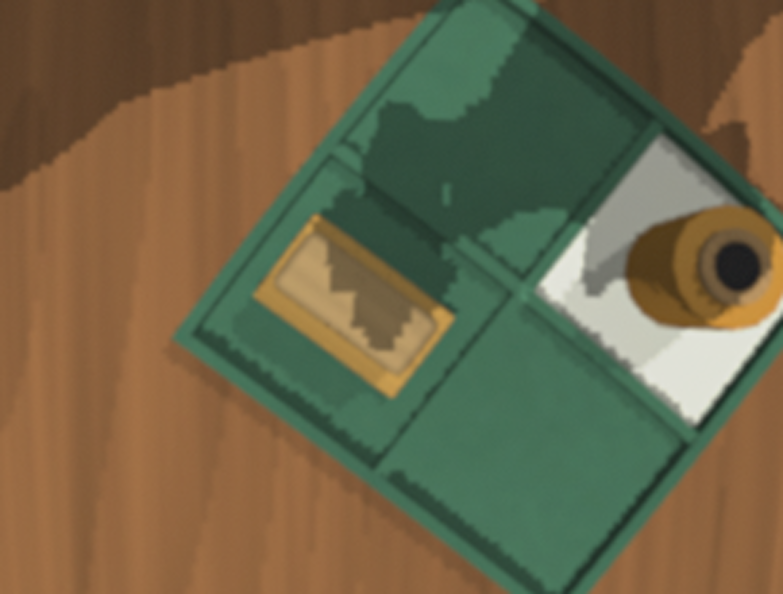

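The oblong die lies flat and centred in its bay, and gold stands centred on the white floor. I'll hand in the job.

```bash
python3 -c "
from plant import arm
print(arm.finish_job())"
```

```text
the job is handed in; nothing more can be done
None
```

Both kits are made up and the job is handed in at about 40 s of the 128 s; the last pictures showed all five things standing in their bays and the silver roll, square die and weight in place, but the hand-in returned no verdict.

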